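Swap the trivets for the hot teapot

TASK

Slide the plain wooden paddle board that lies on the marble, handle outwards, fully home into the slot of the empty leaning stand and let go of it. Then take the slatted silicone trivet by its handle, draw it out of the other stand, turn it level, and finish still holding it in the gripper, level and still, at least 15 cm above the table top. Leave the teapot, glasses, tin and spoon where they are.

Things in the scene. Friction and masses are not known exactly. Their poses are not given: they have to be found in the camera images.
- board: Plain solid wooden paddle board, at the start flat on the table: slab 12 mm thick: 90 x 90 mm square with a straight handle tab 34 mm wide (along y) on one edge. Origin at the square's middle, mid-thickness; x along the handle (from 45 to 93 mm), z square to the faces, which are alike. 110 g, centre of mass at x = 12 mm.
- trivet: Grey hard silicone trivet of five slats, at the start home in the loaded stand, handle out and up: slab 12 mm thick: 90 x 90 mm square with a straight handle tab 34 mm wide (along y) on one edge. Origin at the square's middle, mid-thickness; x along the handle (from 45 to 93 mm), z square to the faces, which are alike. 110 g, centre of mass at x = 12 mm.
- free_stand: Fixed dark wood stand, base 125 x 120 x 8 mm, 85 mm tall, one slot leaning at 40 degrees, open upward and towards the stand's +x (away from the robot). Origin at base middle on the table, 52 mm below the slot's origin; z up. This one is empty at the start; the wooden board goes into it.
- free_slot: Slot of the empty stand. Frame = that of a paddle fully home in it: x points out, up 40 degrees (paddle goes in along -x, handle last), y level. End stop x = -45 mm; floor z = -6, lips z = +9.5 (outer 17 mm each side only); walls y = +-47.5; ends x = 15, flared mouth to x = 29, 119 wide. Push the board to the stop; it may not slide down by itself.
- full_stand: Fixed dark wood stand, base 125 x 120 x 8 mm, 85 mm tall, one slot leaning at 40 degrees, open upward and towards the stand's +x (away from the robot). Origin at base middle on the table, 52 mm below the slot's origin; z up. This one holds the silicone trivet at the start.
- full_slot: Slot of the loaded stand. Frame = that of a paddle fully home in it: x points out, up 40 degrees (paddle goes in along -x, handle last), y level. End stop x = -45 mm; floor z = -6, lips z = +9.5 (outer 17 mm each side only); walls y = +-47.5; ends x = 15, flared mouth to x = 29, 119 wide. Draw the trivet 75 mm or more along +x to clear it.
- teapot: Bystander: white ceramic teapot, 129 mm tall, body 128 mm wide, spout at +y and handle at -y reaching 115 mm out. Origin at the middle of its foot.
- glass1: Bystander: pink drinking glass, 66 mm wide, 85 mm tall. Origin at the middle of its foot.
- glass2: Bystander: pink drinking glass, 66 mm wide, 85 mm tall. Origin at the middle of its foot.
- glass3: Bystander: pink drinking glass, 66 mm wide, 85 mm tall. Origin at the middle of its foot.
- tin: Bystander: stainless tin, 104 x 79 mm, 82 mm tall, small press-button latch on its front. Origin at the middle of its underside.
- spoon: Bystander: short olive wood spoon, 165 mm long along its y, 34 mm wide, 12 mm thick, lying crosswise. Origin at its underside, 75 mm from the handle's end.
Mind the look-alikes: they are no part of the job. What is shaped like the free_stand but pink is not meant. Of the things shaped like the board, the wooden one is meant.

How it is judged:
By the outcome, as a careful person would: the job done as asked, in the order asked, and still so for the second after the job is handed in, while the arm keeps its last pose, push and grip.
It also fails if it takes over 64 s, if anything falls off the work surface, if the arm or the gripper's body presses on something with over 40 N, if the wrist force passes 120 N, or if a joint passes its speed limit or range.

ROBOT

A 6-joint arm with a two-finger parallel gripper is mounted at the origin on the work surface. World frame = base frame: x ahead of the robot, y to its left, z up, the work surface at z = 0. Lengths are in mm, angles in rad, forces in N, time in s.
With the tool pointing down it reaches from about 350 to 775 mm from the base axis. Payload 7.3 kg.
Tool frame: the origin (TCP) lies midway between the tips of the shut fingers; the grasp point (between the pads) lies 19 mm behind it (bot.tcp_to_grasp is the distance from the TCP to the grasp point, in mm); z points along the fingers, y is the line along which they close (so a half turn about z gives the same grasp; the last joint's range is limited). The gripper opens to 92 mm and grips with 3 to 60 N. Pads are 19 mm wide; open, the fingers measure 130 mm over their backs; the gripper's body (75 mm by 190 mm) begins 47 mm behind the grasp point.
Start: joints at [1.053, 0.342, 1.524, -0, 1.275, -0.146], TCP at [190.718, 489.158, 187.341] pointing down, gripper open.
Joint ranges: [-2.53, 2.53], [-0.77, 2.02], [0.04, 2.7], [-1, 4.14], [0.28, 2.66], [-3.11, 3.11]. Speed limits (rad/s): [2.57, 2.57, 3.14, 3.14, 3.14, 3.14].

INTERFACE

Orientations are given as [roll, pitch, yaw] about the fixed x, y, z axes, in that order (R = Rz(yaw) Ry(pitch) Rx(roll)).
In Python, from plant import bot, viewer gives the robot as it stands. The module is installed in compiled form; this text tells all that it offers.
- The arm moves only by the shell command python3 -m handwheel 'ROWS'. ROWS is text: rows parted by semicolons, each of 7 numbers parted by spaces: the shift along the tool's x, y, z scaled (see below), then the turn, a rotation vector about the tool's x, y, z scaled (see below), then the opening, from -1 (shut) to 1 (fully open), so that 0 is half open. In form: tx ty tz rx ry rz gripper; .... A call has 1 to 8 rows; each row is the pose to reach, as a shift and turn from the pose commanded when the call began, along the tool's axes at that moment, turning the shorter way round; what a row does not reach only later rows make up. The controller multiplies each number of a shift by 10 cm and each number of a turn by pi rad. A row lasts 1/12 s, in which the tool goes at most 41.7 mm and 7.16 degrees, less where a joint would pass 70% of its speed; a pose out of reach is approached as far as the arm can. A call with a number of a shift or a turn outside -1 to 1 is refused whole. A call with a gripper value outside its range is refused whole. The fingers move at their own pace and stop on an object; the grip force is fixed at half the most. Time passes only in rows, so rows that repeat a pose let the fingers close. It gives the time, the measured TCP pose, the force, the opening and the grip force at its end, in the units of the state.
- bot.get_obs(): the state, without advancing time (a new reading comes with each control period).
- viewer.capture(name): name is "side" or "top"; returns a dict with "frame" (420x560x3 uint8, red, green, blue), "fov_y" (degrees; the focal length in pixels is half the picture's height over the tangent of half this angle, whatever the lens; pixels are square), "cx", "cy" (the principal point, pixels), "T" (4x4, takes a point from camera to world coordinates). Camera axes: x right, y down, z forward; pixel columns grow to the right and rows downward; lengths in mm; the calibration is good to about 2 mm. A picture is of the moment at which its call begins. There is no depth.
- bot.close_job(): hands the job in; it is judged then, once.
Trained networks look in a picture, given as the dict that the camera call returned (one of the last four; its "shot" number tells which), for a name from the list of things; names that differ only in an ending like _2 or _b are one class to them, and where a whole thing is asked for, a point or a joint stands for the part that bears it (a point fixed in the world has none). Each returns a list of dicts, best first, with "score" (0 to 1); they miss things now and then, are a little off and sometimes report something else, mostly with a low value. They report only what shows in the picture. A call takes as long as a camera call. They do not tell look-alikes from the thing itself.
- viewer.recognise(target, picture): "centre" ([column, row] in pixels, amid what is visible of it).
- viewer.cut_out(target, picture): "pixels" (420x560 bool, what is visible of it) and "centre" ([column, row] in pixels, amid what is visible of it).
The state is a dict: "time": time; "joint_positions": joint angles; "dq": joint speeds; "tau": joint torques, N m; "tool_pos": TCP position; "tcp_rot": TCP orientation; "contact_force": force on the tool from outside, world axes, zero at the start; "moment": the same for the moment, N m; "grip_width": finger opening in mm; "finger_force": force on a finger pad.
Only numpy, scipy, OpenCV 4.12 (cv2) and the standard library are available. Lean on these libraries where they do the work, as an engineer would, in place of code of your own. Each camera call takes 0.05 s, during which the arm holds its last target. There are 200 camera calls.

## Working session

There is one attempt and no reset: what is moved stays moved. The work goes in short steps, Python scripts to look and compute and a shell command to move; the robot and the scene stay as the last step left them, time stands still between calls to the robot, and variables do not carry over. Pictures are saved under pics/ and viewed, at most 10 in all, crops included, and the job is handed in when it is done.

```bash
mkdir -p pics
cat > h.py <<'E'
import numpy as np, cv2
from plant import bot, viewer
from scipy.spatial.transform import Rotation as R
def ray(p,uv):
    f=210/np.tan(np.radians(p['fov_y'])/2)
    T=np.array(p['T']); d=T[:3,:3]@np.array([(uv[0]-p['cx'])/f,(uv[1]-p['cy'])/f,1]); return T[:3,3],d
def onz(p,uv,z):
    o,d=ray(p,uv); return o+d*(z-o[2])/d[2]
def proj(p,X):
    T=np.array(p['T']); f=210/np.tan(np.radians(p['fov_y'])/2)
    c=(np.atleast_2d(X)-T[:3,3])@T[:3,:3]; return c[:,:2]/c[:,2:]*f+[p['cx'],p['cy']]
E
python3 - <<'E'
from h import *
im=[]
for n in("top","side"):
    p=viewer.capture(n); im.append(p['frame']); print(n,p['fov_y'],p['cx'],p['cy'],np.round(p['T'],3).tolist())
    for t in("board","trivet","free_stand","teapot","glass1","tin","spoon"):
        print(t,[(np.round(d['centre']).tolist(),round(d['score'],2),np.round(onz(p,d['centre'],6 if t=='board' else 50)).tolist()) for d in viewer.recognise(t,p)])
    cv2.imwrite(f'pics/{n}0.png',cv2.resize(p['frame'][:,:,::-1],(800,600)))
E
```

```text
top 45.753343435581144 281.93361728852665 214.89149548331477 [[-0.024, -0.981, 0.19, 298.232], [-1.0, 0.021, -0.014, 35.383], [0.009, -0.191, -0.982, 1565.383], [0.0, 0.0, 0.0, 1.0]]
board [([278.0, 290.0], 0.87, [365.0, 30.0, 6.0]), ([290.0, 231.0], 0.72, [547.0, -12.0, 6.0])]
trivet [([357.0, 220.0], 0.62, [570.0, -218.0, 50.0])]
free_stand [([207.0, 228.0], 0.9, [555.0, 247.0, 50.0]), ([209.0, 291.0], 0.6, [364.0, 240.0, 50.0])]
teapot [([288.0, 150.0], 0.66, [803.0, -10.0, 50.0])]
glass1 [([231.0, 159.0], 0.81, [776.0, 170.0, 50.0]), ([358.0, 169.0], 0.69, [735.0, -230.0, 50.0]), ([132.0, 236.0], 0.59, [536.0, 474.0, 50.0]), ([430.0, 255.0], 0.55, [456.0, -438.0, 50.0])]
tin [([135.0, 236.0], 0.93, [538.0, 467.0, 50.0])]
spoon [([288.0, 184.0], 0.76, [691.0, -7.0, 50.0])]
side 47.685822786153096 283.26925085887706 212.25680651696098 [[0.7, -0.545, 0.461, 49.296], [-0.714, -0.525, 0.464, -519.573], [-0.012, -0.654, -0.756, 961.4], [0.0, 0.0, 0.0, 1.0]]
board [([280.0, 254.0], 0.9, [528.0, -22.0, 6.0]), ([209.0, 285.0], 0.68, [349.0, 33.0, 6.0])]
trivet [([346.0, 277.0], 0.86, [565.0, -198.0, 50.0])]
free_stand [([214.0, 191.0], 0.78, [530.0, 225.0, 50.0]), ([164.0, 229.0], 0.68, [362.0, 213.0, 50.0])]
teapot [([351.0, 182.0], 0.68, [806.0, -15.0, 50.0]), ([216.0, 190.0], 0.47, [535.0, 223.0, 50.0])]
glass1 [([410.0, 384.0], 0.79, [462.0, -443.0, 50.0]), ([401.0, 240.0], 0.65, [737.0, -226.0, 50.0]), ([294.0, 155.0], 0.57, [778.0, 168.0, 50.0])]
tin [([166.0, 151.0], 0.72, [537.0, 445.0, 50.0])]
spoon [([327.0, 219.0], 0.93, [664.0, -55.0, 50.0]), ([293.0, 154.0], 0.43, [778.0, 172.0, 50.0])]
```

View pics/top0.png

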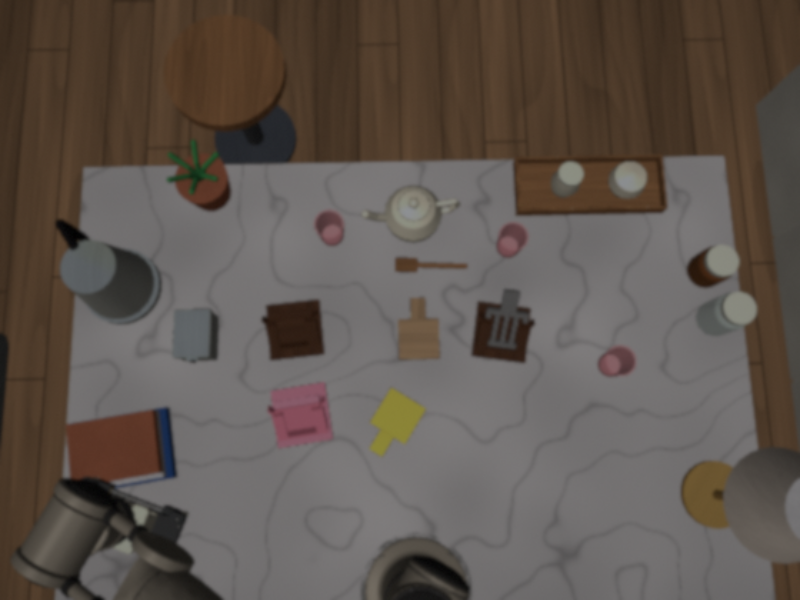

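View pics/side0.png

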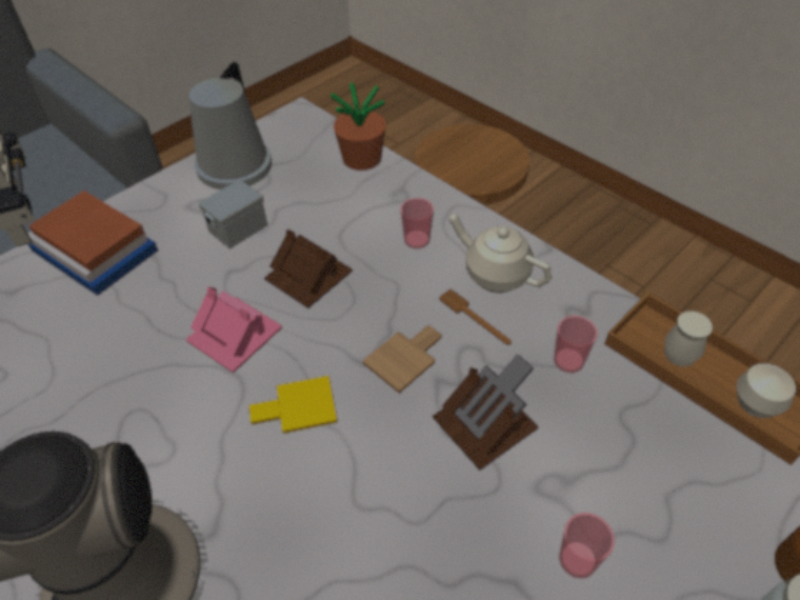

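The candidates for the board are the wooden one at top-view (418,335) and the yellow one at (398,418). For the stand they are the dark empty one at (295,330), the pink one at (300,413) and the loaded one at (503,330). I choose the wooden board, the dark empty stand and the loaded dark stand. Next I fit their outlines and check them in a crop.

```bash
cat > fit.py <<'E'
from h import *
from scipy.optimize import minimize
S=4
def hull(pts):
    m=np.zeros((420*S,560*S),np.uint8)
    cv2.fillConvexPoly(m,cv2.convexHull(np.round((pts+.5)*S).astype(np.int32)),1); return m
def box(x,y,z): return np.array([[a,b,c] for a in x for b in y for c in z],float)
paddle=np.vstack([box((-45,45),(-45,45),(-6,6)),box((45,93),(-17,17),(-6,6))])
A=np.radians(40); L=R.from_euler('y',-A).as_matrix()   # slot frame in stand
base=box((-62.5,62.5),(-60,60),(0,8))
upper=box((-45,15),(-59.5,59.5),(-6,9.5))@L.T+[0,0,52]
def place(P,q): c,s=np.cos(q[2]),np.sin(q[2]); return P@np.array([[c,-s,0],[s,c,0],[0,0,1]]).T+[q[0],q[1],0]
def mask(p,t,near):
    best=None
    for d in viewer.cut_out(t,p):
        e=np.linalg.norm(np.array(d['centre'])-near)
        if e<25 and(best is None or e<best[0]): best=(e,d['pixels'])
    if best is None: return None
    m=best[1].astype(np.uint8); n,l,s,_=cv2.connectedComponentsWithStats(m)
    m=(l==1+np.argmax(s[1:,4]))
    ys,xs=np.nonzero(m); c=np.vstack([np.c_[xs+a,ys+b] for a in(-.5,.5) for b in(-.5,.5)]).astype(float)
    return hull(c)
def fit(model,obs,q0):
    def cost(v):
        q=[v[0],v[1],v[2]/50]; s=0
        for p,m in obs:
            g=hull(proj(p,place(model,q))); s+=1-(g&m).sum()/(g|m).sum()
        return s
    v0=np.array([q0[0],q0[1],q0[2]*50])
    r=minimize(cost,v0,method='Nelder-Mead',options=dict(initial_simplex=np.vstack([v0]+[v0+8*e for e in np.eye(3)]),xatol=.1,fatol=1e-4))
    return r.x/[1,1,50],r.fun
E
cat > m1.py <<'E'
from fit import *
P={n:viewer.capture(n) for n in('top','side')}
jobs=[('board','board',paddle+[0,0,6],(545,-12,0),{'top':(290,231),'side':(280,254)}),
('free_stand','free',np.vstack([base,upper]),(555,235,0),{'top':(207,228),'side':(214,191)}),
('trivet','trivet',paddle@L.T+[0,0,52],(550,-215,0),{'top':(357,220),'side':(346,277)}),
('full_stand','full',np.vstack([base,upper]),(550,-215,0),{'top':(352,232),'side':(340,292)})]
row=[]
for t,n,M,q0,near in jobs:
    ob={k:mask(P[k],t,near[k]) for k in P}
    for ks in(['top'],['side'],['top','side']):
        o=[(P[k],ob[k]) for k in ks if ob[k] is not None]
        if o: q,f=fit(M,o,q0); print(n,ks,np.round(q,3),round(f/len(o),3))
    ims=[]
    for k in P:
        im=cv2.resize(P[k]['frame'][:,:,::-1],None,fx=S,fy=S,interpolation=cv2.INTER_CUBIC)
        for part in ([M[:8],M[8:]]):
            h=cv2.convexHull(np.round((proj(P[k],place(part,q))+.5)*S).astype(np.int32)); cv2.polylines(im,[h],True,(0,255,0),1)
        c=(proj(P[k],place(M,q)).mean(0)*S).astype(int); 
        im=im[c[1]-140:c[1]+140,c[0]-133:c[0]+133]; ims.append(im)
    row.append(np.vstack(ims))
cv2.imwrite('pics/fit.png',cv2.resize(np.hstack(row),(800,420)) if 0 else cv2.resize(np.hstack(row),(800,421)))
E
python3 m1.py
```

```text
board ['top'] [529.541 -16.748   0.   ] 0.019
board ['side'] [ 5.28213e+02 -1.83910e+01 -9.00000e-03] 0.035
board ['top', 'side'] [ 5.29368e+02 -1.72340e+01  4.00000e-03] 0.035
free ['top'] [5.57856e+02 2.55600e+02 9.50000e-02] 0.022
free ['side'] [5.56274e+02 2.55665e+02 6.50000e-02] 0.087
free ['top', 'side'] [5.57681e+02 2.55438e+02 8.50000e-02] 0.056
trivet ['top'] [ 5.39637e+02 -1.98200e+02 -2.04000e-01] 0.115
trivet ['side'] [ 5.42746e+02 -1.97973e+02 -3.17000e-01] 0.138
trivet ['top', 'side'] [ 5.42329e+02 -1.97796e+02 -2.61000e-01] 0.133
full ['top'] [ 5.41190e+02 -2.00742e+02 -1.50000e-01] 0.074
full ['side'] [ 5.40450e+02 -2.03474e+02 -1.39000e-01] 0.036
full ['top', 'side'] [ 5.40905e+02 -2.01294e+02 -1.55000e-01] 0.067
```

View pics/fit.png

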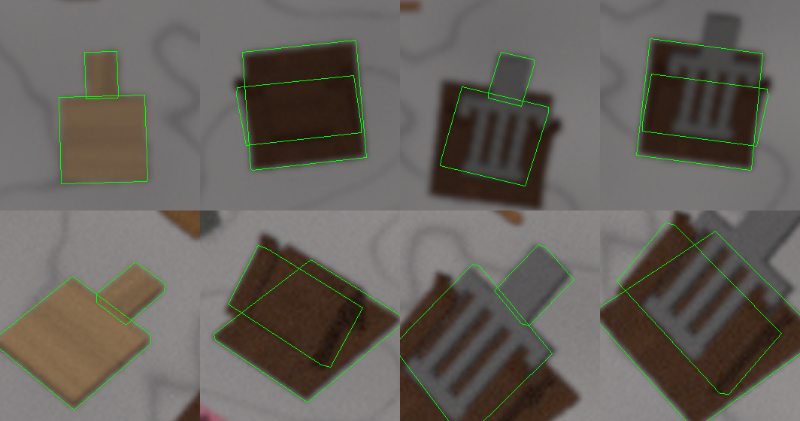

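The wooden board's outline fits well at (529,-17) with yaw about 0. The free stand is at (558,255.5), yaw about 0.09. The full stand is at (541,-201), yaw about -0.15, and its trivet handle matches that. Next I'll write a helper that works out the moves.

```bash
cat > go.py <<'E'
# go.py x y z yaw pitchdeg [g]: paddle-frame tool (tool z = -paddle z, paddle pitched up by pitch); g => xyz is grasp point
import sys
from h import *
a=[float(v) for v in sys.argv[1:6]]
o=bot.get_obs(); Rc=R.from_euler('xyz',o['tcp_rot']).as_matrix()
B=R.from_euler('z',a[3]).as_matrix()@R.from_euler('y',-np.radians(a[4])).as_matrix()
c=[B@np.diag([s,-s,-1.]) for s in(1,-1)]
Rt=min(c,key=lambda M:R.from_matrix(Rc.T@M).magnitude())
p=np.array(a[:3])
if len(sys.argv)>6: p=p+Rt[:,2]*bot.tcp_to_grasp
d=p-o['tool_pos']
print('t',round(o['time'],2),'pos',np.round(o['tool_pos'],1),'rot',np.round(o['tcp_rot'],4),'F',np.round(o['contact_force'],1),'w',round(o['grip_width'],1),'ff',o['finger_force'])
print('d world',np.round(d,1),'-> shift',np.round(Rc.T@d/100,3),'turn',np.round(R.from_matrix(Rc.T@Rt).as_rotvec()/np.pi,4), 'x' if Rt is c[0] else '-x')
E
python3 go.py 601 -17 120 0 0; python3 -c "
from h import *
print(np.round(R.from_euler('xyz',bot.get_obs()['tcp_rot']).as_matrix(),3))"
```

```text
t 1.3 pos [190.7 489.2 187.3] rot [3.1415 0.     2.7698] F [0.2 1.1 0. ] w 91.9 ff 0.0
d world [ 410.3 -506.2  -67.3] -> shift [-5.661 -3.225  0.673] turn [ 0.      0.     -0.1184] -x
[[-0.932  0.363  0.   ]
 [ 0.363  0.932  0.   ]
 [-0.     0.    -1.   ]]
```

```bash
for i in 1; do
python3 -m handwheel '-0.94 -0.54 0 0 0 0 1;-0.94 -0.54 0 0 0 0 1;-0.94 -0.54 0 0 0 0 1;-0.94 -0.54 0 0 0 0 1'
python3 -m handwheel '-0.94 -0.54 0 0 0 0 1;-0.94 -0.54 0 0 0 0 1;-0.94 -0.54 0 0 0 0 1;-0.94 -0.54 0 0 0 0 1'
python3 -m handwheel '-0.94 -0.54 0 0 0 0 1;-0.94 -0.54 0 0 0 0 1;-0.94 -0.54 0 0 0 0 1;-0.94 -0.54 0 0 0 0 1'
python3 -m handwheel '-0.94 -0.54 0 0 0 0 1;-0.94 -0.54 0 0 0 0 1;-0.94 -0.54 0 0 0 0 1;-0.94 -0.54 0 0 0 0 1'
python3 -m handwheel '-0.94 -0.54 0 0 0 0 1;-0.94 -0.54 0 0 0 0 1;-0.94 -0.54 0 0 0 0 1;-0.94 -0.54 0 0 0 0 1'
python3 -m handwheel '-0.94 -0.54 0.6 0 0 -0.1184 1;-0.94 -0.54 0.6 0 0 -0.1184 1;-0.94 -0.54 0.6 0 0 -0.1184 1;-0.94 -0.54 0.6 0 0 -0.1184 1;-0.94 -0.54 0.6 0 0 -0.1184 1'
done; python3 go.py 601 -17 3 0 0
```

```text
time: 1.63
tool_pos: [261.0, 401.7, 187.4]
tcp_rot: [-3.141, 0.001, 2.766]
contact_force: [0.7, 0.3, 0.0]
grip_width: 91.7
finger_force: 0.0
time: 1.97
tool_pos: [329.0, 317.7, 187.5]
tcp_rot: [-3.141, 0.001, 2.766]
contact_force: [0.1, -0.6, 0.7]
grip_width: 91.7
finger_force: 0.0
time: 2.3
tool_pos: [397.1, 233.6, 187.4]
tcp_rot: [-3.142, 0.001, 2.766]
contact_force: [-0.6, 0.1, 0.0]
grip_width: 92.1
finger_force: 0.0
time: 2.63
tool_pos: [465.0, 149.3, 187.2]
tcp_rot: [-3.142, 0.001, 2.767]
contact_force: [0.4, -0.6, -0.0]
grip_width: 91.6
finger_force: 0.0
time: 2.97
tool_pos: [532.8, 65.0, 186.9]
tcp_rot: [-3.142, 0.001, 2.767]
contact_force: [-0.6, -0.8, -0.3]
grip_width: 91.6
finger_force: 0.0
time: 3.38
tool_pos: [597.7, -16.5, 125.2]
tcp_rot: [3.14, -0.004, 3.14]
contact_force: [-0.1, 0.2, 0.7]
grip_width: 92.2
finger_force: 0.0
t 3.38 pos [597.7 -16.5 125.2] rot [ 3.14   -0.0039  3.14  ] F [-0.1  0.2  0.7] w 92.2 ff 0.0
d world [   3.3   -0.5 -122.2] -> shift [-0.038 -0.007  1.222] turn [ 0.0005 -0.0013 -0.0005] -x
```

```bash
python3 -m handwheel '0 0 0.3 0 0 0 1;0 0 0.6 0 0 0 1;0 0 0.9 0 0 0 1;0 0 0.95 0 0 0 1;0 0 0.95 0 0 0 1;0 0 0.95 0 0 0 1' >/dev/null; python3 go.py 601 -17 3 0 0
python3 - <<'E'
from h import *
p=viewer.capture('side')
c=proj(p,[600,-17,10])[0].astype(int)
im=p['frame'][c[1]-60:c[1]+60,c[0]-80:c[0]+80,::-1]
cv2.imwrite('pics/near.png',cv2.resize(im,(640,480),interpolation=cv2.INTER_CUBIC))
E
```

```text
t 3.88 pos [599.2 -16.3  34.2] rot [ 3.1415e+00  2.1000e-03 -3.1407e+00] F [ 0.1 -0.3  0.4] w 92.0 ff 0.0
d world [  1.8  -0.7 -31.2] -> shift [-0.017 -0.007  0.312] turn [0.     0.0007 0.0003] -x
```

View pics/near.png

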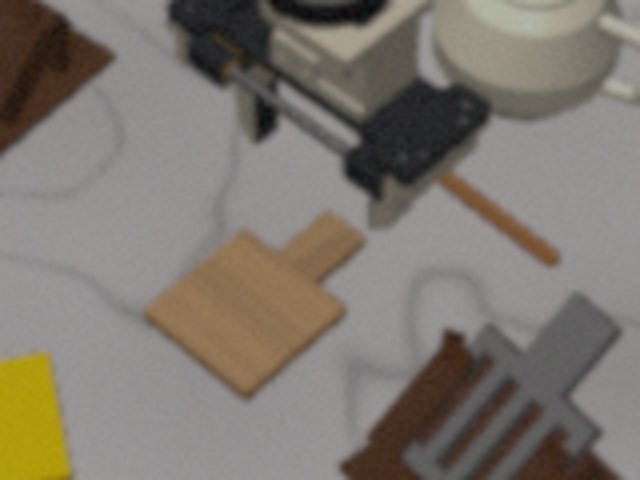

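The gripper is open over the wooden board, with the pads near crop (255,125) and (385,205) on either side of the handle at (325,245). So I go down and close.

```bash
python3 -m handwheel '-0.01 0 0.1 0 0 0 1;-0.01 0 0.2 0 0 0 1;-0.01 0 0.28 0 0 0 1;-0.01 0 0.31 0 0 0 1;-0.01 0 0.31 0 0 0 1;-0.01 0 0.31 0 0 0 1;-0.01 0 0.31 0 0 0 1'; 
python3 -m handwheel '0 0 0 0 0 0 -1;0 0 0 0 0 0 -1;0 0 0 0 0 0 -1;0 0 0 0 0 0 -1;0 0 0 0 0 0 -1;0 0 0 0 0 0 -1;0 0 0 0 0 0 -1;0 0 0 0 0 0 -1'; python3 -m handwheel '0 0 0 0 0 0 -1;0 0 0 0 0 0 -1;0 0 0 0 0 0 -1;0 0 0 0 0 0 -1'; python3 go.py 601 -17 3 0 0
```

```text
time: 4.52
tool_pos: [599.7, -17.7, 1.5]
tcp_rot: [3.142, 0.0, -3.142]
contact_force: [-0.2, 0.3, -0.4]
grip_width: 91.7
finger_force: 0.0
time: 5.18
tool_pos: [599.5, -17.6, 1.3]
tcp_rot: [3.141, 0.0, -3.141]
contact_force: [-0.1, -0.5, -0.1]
grip_width: 43.1
finger_force: 0.0
time: 5.52
tool_pos: [599.5, -17.6, 1.3]
tcp_rot: [3.142, 0.0, -3.141]
contact_force: [0.2, -0.5, -0.6]
grip_width: 16.2
finger_force: 0.0
t 5.52 pos [599.5 -17.6   1.3] rot [ 3.1416  0.     -3.1414] F [ 0.2 -0.5 -0.6] w 16.2 ff 0.0
d world [1.5 0.6 1.7] -> shift [-0.015  0.006 -0.017] turn [0.     0.     0.0001] -x
```

Run:
```python
from h import *
o=[]
for n in('side','top'):
    p=viewer.capture(n)
    c=proj(p,[590,-17,10])[0].astype(int)
    im=p['frame'][c[1]-60:c[1]+60,c[0]-50:c[0]+50,::-1]
    o.append(cv2.resize(im,(400,480),interpolation=cv2.INTER_CUBIC))
cv2.imwrite('pics/near2.png',np.hstack(o))
```

```text
(no output)
```

View pics/near2.png

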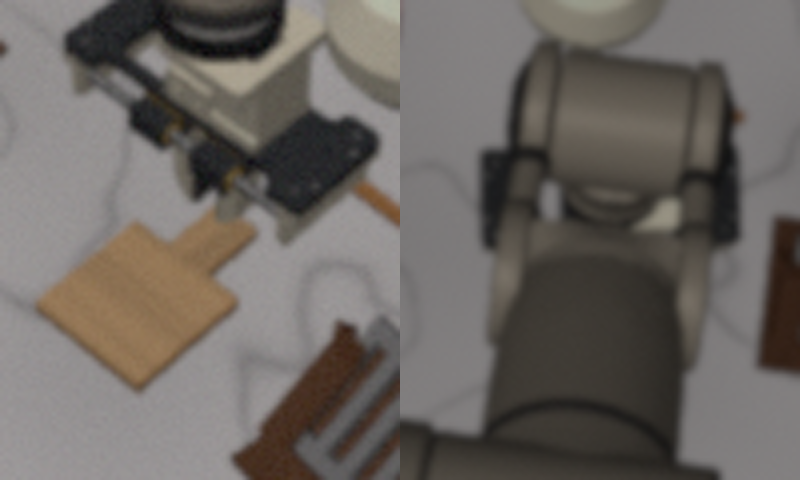

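Run:
```python
from h import *
p=viewer.capture('side'); ob=bot.get_obs(); print(ob['joint_positions'],ob['tool_pos'],ob['grip_width'])
k=8
c=proj(p,[599,-17,20])[0].astype(int); x0,y0=c[0]-45,c[1]-40
im=cv2.resize(p['frame'][y0:y0+75,x0:x0+90,::-1],None,fx=k,fy=k,interpolation=cv2.INTER_CUBIC)
t=ob['tool_pos']
for z in(0,20,40,60):
    for s in(-1,1):
        q=proj(p,[t[0],t[1]+s*ob['grip_width']/2,t[2]+z])[0]; cv2.circle(im,tuple(((q-[x0,y0]+.5)*k).astype(int)),4,(0,0,255),-1)
for X in([574.4,-34.2,12],[574.4,-.2,12],[622.4,-.2,12],[622.4,-34.2,12]):
    q=proj(p,X)[0]; cv2.circle(im,tuple(((q-[x0,y0]+.5)*k).astype(int)),4,(0,255,0),-1)
im=cv2.convertScaleAbs(im,alpha=1.6)
cv2.imwrite('pics/near3.png',im)
```

```text
[-1.57136255e-01  6.71218197e-01  1.52694117e+00  1.19893992e-04
  9.43367054e-01 -1.72815259e+00] [599.501931   -17.59841587   1.33116756] 4.64913255793867
```

View pics/near3.png

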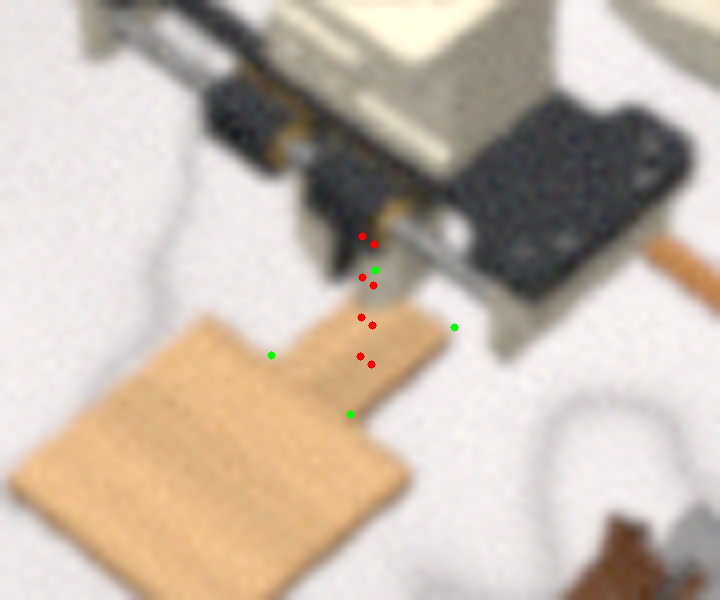

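The handle matches the fit, but the shut fingertips show about 30 mm higher than the reported TCP, at crop (365,295), above the handle. The fingers closed over the top of it. I'll open and feel downward in small steps, watching the force.

```bash
python3 -m handwheel '0 0 0 0 0 0 1;0 0 0 0 0 0 1;0 0 0 0 0 0 1;0 0 0 0 0 0 1;0 0 0 0 0 0 1;0 0 0 0 0 0 1;0 0 0 0 0 0 1;0 0 0 0 0 0 1' | tail -2
python3 -m handwheel '0 0 0 0 0 0 1;0 0 0 0 0 0 1;0 0 0 0 0 0 1;0 0 0.02 0 0 0 1;0 0 0.04 0 0 0 1;0 0 0.06 0 0 0 1;0 0 0.06 0 0 0 1'
```

```text
grip_width: 53.0
finger_force: 0.0
time: 6.92
tool_pos: [599.1, -17.6, -5.3]
tcp_rot: [3.141, -0.001, -3.141]
contact_force: [-0.5, 0.3, 0.2]
grip_width: 91.4
finger_force: 0.0
```

```bash
python3 -m handwheel '0 0 0.03 0 0 0 1;0 0 0.06 0 0 0 1;0 0 0.08 0 0 0 1;0 0 0.08 0 0 0 1' | grep -E 'pos|force'
python3 - <<'E'
from h import *
p=viewer.capture('side'); ob=bot.get_obs()
k=8
c=proj(p,[599,-17,20])[0].astype(int); x0,y0=c[0]-45,c[1]-40
im=cv2.resize(p['frame'][y0:y0+75,x0:x0+90,::-1],None,fx=k,fy=k,interpolation=cv2.INTER_CUBIC)
t=ob['tool_pos']
for z in(0,20,40,60):
    for s in(-1,1):
        q=proj(p,[t[0],t[1]+s*ob['grip_width']/2,z])[0]; cv2.circle(im,tuple(((q-[x0,y0]+.5)*k).astype(int)),4,(0,0,255),-1)
a=cv2.convertScaleAbs(im,alpha=1.6)
cv2.imwrite('pics/near4.png',a)
E
```

```text
tool_pos: [599.0, -17.5, -13.4]
contact_force: [-0.0, 0.2, 0.6]
finger_force: 0.0
```

View pics/near4.png

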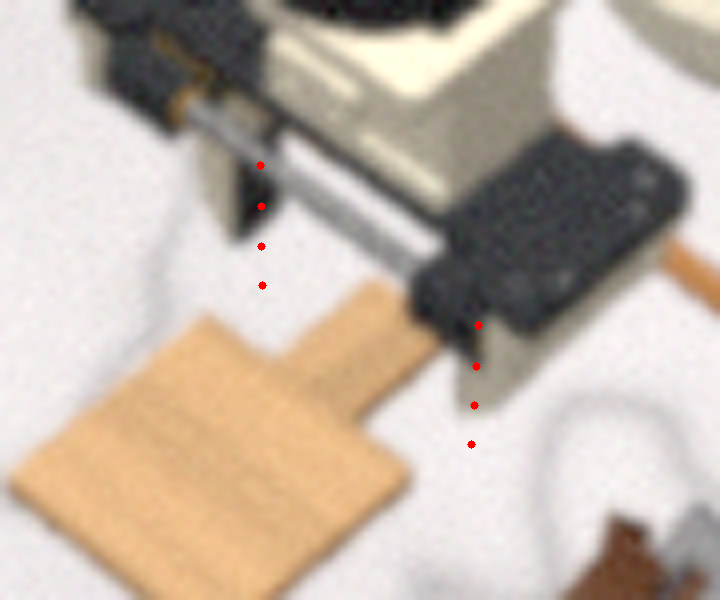

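```bash
python3 -m handwheel '0 0 0.03 0 0 0 1;0 0 0.06 0 0 0 1;0 0 0.09 0 0 0 1;0 0 0.1 0 0 0 1;0 0 0.1 0 0 0 1' | grep -E 'pos|force'
python3 -m handwheel '0 0 0.02 0 0 0 1;0 0 0.04 0 0 0 1;0 0 0.04 0 0 0 1' | grep -E 'pos|force'
```

```text
tool_pos: [599.2, -17.6, -23.2]
contact_force: [0.0, -0.3, -0.5]
finger_force: 0.0
tool_pos: [599.2, -17.6, -27.1]
contact_force: [-1.0, 0.6, 0.6]
finger_force: 0.0
```

```bash
python3 -m handwheel '0 0 0.01 0 0 0 1;0 0 0.02 0 0 0 1;0 0 0.02 0 0 0 1' | grep -E 'pos|t_force'
python3 -m handwheel '0 0 0.01 0 0 0 1;0 0 0.02 0 0 0 1;0 0 0.02 0 0 0 1' | grep -E 'pos|t_force'
python3 -m handwheel '0 0 0.01 0 0 0 1;0 0 0.015 0 0 0 1;0 0 0.015 0 0 0 1' | grep -E 'pos|t_force'
```

```text
tool_pos: [599.4, -17.6, -28.8]
contact_force: [0.7, 0.2, -0.3]
tool_pos: [599.4, -17.6, -30.9]
contact_force: [-1.0, -0.3, 0.1]
tool_pos: [599.4, -17.6, -32.3]
contact_force: [0.3, -0.6, 0.3]
```

```bash
python3 -m handwheel '0 0 0.01 0 0 0 1;0 0 0.015 0 0 0 1;0 0 0.015 0 0 0 1' | grep -E 'pos|t_force'
python3 -m handwheel '0 0 0.01 0 0 0 1;0 0 0.015 0 0 0 1;0 0 0.015 0 0 0 1' | grep -E 'pos|t_force'
python3 - <<'E'
from h import *
p=viewer.capture('side'); ob=bot.get_obs()
k=8
c=proj(p,[599,-17,20])[0].astype(int); x0,y0=c[0]-45,c[1]-40
im=cv2.resize(p['frame'][y0:y0+75,x0:x0+90,::-1],None,fx=k,fy=k,interpolation=cv2.INTER_CUBIC)
t=ob['tool_pos']
for z in(0,20,40,60):
    for s in(-1,1):
        q=proj(p,[t[0],t[1]+s*ob['grip_width']/2,z])[0]; cv2.circle(im,tuple(((q-[x0,y0]+.5)*k).astype(int)),4,(0,0,255),-1)
a=cv2.convertScaleAbs(im,alpha=1.6)
cv2.imwrite('pics/near5.png',a)
E
```

```text
tool_pos: [599.4, -17.6, -33.8]
contact_force: [-0.4, 0.0, 0.6]
tool_pos: [599.4, -17.6, -35.3]
contact_force: [-0.1, 0.0, -0.5]
```

View pics/near5.png

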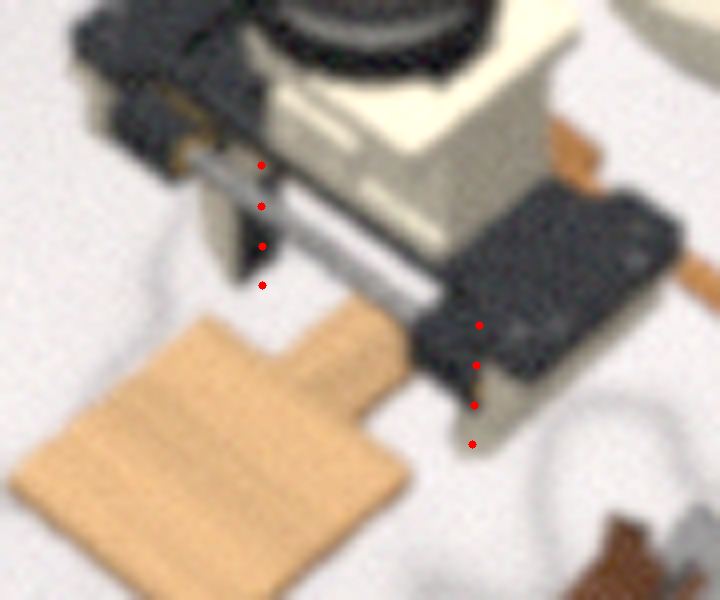

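The fingertips are now about 1–2 mm above the table, near crop (255,275) and (472,450), on either side of the handle. I close.

```bash
python3 -m handwheel '0 0 0 0 0 0 -1;0 0 0 0 0 0 -1;0 0 0 0 0 0 -1;0 0 0 0 0 0 -1;0 0 0 0 0 0 -1;0 0 0 0 0 0 -1;0 0 0 0 0 0 -1;0 0 0 0 0 0 -1' >/dev/null; python3 -m handwheel '0 0 0 0 0 0 -1;0 0 0 0 0 0 -1;0 0 0 0 0 0 -1;0 0 0 0 0 0 -1'
```

```text
time: 10.27
tool_pos: [599.5, -17.6, -35.2]
tcp_rot: [3.142, 0.0, -3.141]
contact_force: [0.2, -1.1, -0.3]
grip_width: 33.6
finger_force: 30.0
```

```bash
python3 -m handwheel '0 0 -0.1 0 0 0 -1;0 0 -0.3 0 0 0 -1;0 0 -0.6 0 0 0 -1;0 0 -0.95 0 0 0 -1;0 0 -0.95 0 0 0 -1' >/dev/null; python3 -m handwheel '0 0 -0.3 0 0 0 -1;0 0 -0.6 0 0 0 -1;0 0 -0.6 0 0 0 -1;0 0 -0.6 0 0 0 -1'
cat > pl.py <<'E'
# pl.py bx by bz yaw pitchdeg offx offy offz : board-origin target; off = board origin in tool frame
import sys
from h import *
a=[float(v) for v in sys.argv[1:]]
o=bot.get_obs(); Rc=R.from_euler('xyz',o['tcp_rot']).as_matrix(); off=np.array(a[5:8])
B=R.from_euler('z',a[3]).as_matrix()@R.from_euler('y',-np.radians(a[4])).as_matrix()
Rt=B@np.diag([-1,1,-1.])
p=np.array(a[:3])-Rt@off; d=p-o['tool_pos']
print('t',round(o['time'],2),'board now',np.round(o['tool_pos']+Rc@off,1),'pitch/yaw err deg',np.round(np.degrees(R.from_matrix(Rc.T@Rt).as_rotvec()),2))
print('tcp target',np.round(p,1),'d',np.round(d,1),'shift',np.round(Rc.T@d/100,3),'turn',np.round(R.from_matrix(Rc.T@Rt).as_rotvec()/np.pi,4))
E
python3 -c "
from plant import bot;print(bot.tcp_to_grasp)"; python3 pl.py 634 262 150 0.087 40 70 0 -41
```

```text
time: 11.02
tool_pos: [600.5, -17.7, 121.9]
tcp_rot: [-3.141, 0.004, -3.141]
contact_force: [-0.4, 0.8, -1.7]
grip_width: 33.2
finger_force: 30.0
18.8
t 11.02 board now [530.4 -17.7 162.6] pitch/yaw err deg [ -1.78 -39.73  -4.75]
tcp target [713.7 268.9 163.6] d [113.1 286.7  41.7] shift [-1.134  2.866 -0.414] turn [-0.0099 -0.2207 -0.0264]
```

```bash
python3 -m handwheel '-0.38 0.95 -0.14 0 0 0 -1;-0.38 0.95 -0.14 0 0 0 -1;-0.38 0.95 -0.14 0 0 0 -1' >/dev/null; python3 -m handwheel '-0.38 0.95 -0.14 0 0 0 -1;-0.38 0.95 -0.14 0 0 0 -1;-0.38 0.95 -0.14 0 0 0 -1' >/dev/null; python3 -m handwheel '-0.38 0.95 -0.14 -0.01 -0.22 -0.026 -1;-0.38 0.95 -0.14 -0.01 -0.22 -0.026 -1;-0.38 0.95 -0.14 -0.01 -0.22 -0.026 -1;-0.38 0.95 -0.14 -0.01 -0.22 -0.026 -1;-0.38 0.95 -0.14 -0.01 -0.22 -0.026 -1;-0.38 0.95 -0.14 -0.01 -0.22 -0.026 -1;-0.38 0.95 -0.14 -0.01 -0.22 -0.026 -1;-0.38 0.95 -0.14 -0.01 -0.22 -0.026 -1'; python3 pl.py 634 262 150 0.087 40 70 0 -41
cat > see.py <<'E'
# see.py pitchdeg offx offy offz [png]: fit 6D-ish (x,y,z,pitch,yaw) of held board from masks in both views, starting at the predicted pose
import sys
from fit import *
a=[float(v) for v in sys.argv[1:5]]; t=sys.argv[5]
o=bot.get_obs(); Rc=R.from_euler('xyz',o['tcp_rot']).as_matrix(); Bm=Rc@np.diag([-1,1,-1.]); b0=o['tool_pos']+Rc@np.array(a[1:])
def pts(v):
    B=Bm@R.from_euler('zyx',[v[3]/50,v[4]/50,0]).as_matrix()
    return paddle@B.T+b0+v[:3]
ob=[]
for n in('top','side'):
    p=viewer.capture(n); pr=proj(p,pts(np.zeros(5))).mean(0); 
    m=mask(p,t,pr); print(n,'pred',np.round(pr),'mask',None if m is None else int(m.sum()/16))
    if m is not None: ob.append((p,m))
def cost(v):
    s=0
    for p,m in ob:
        g=hull(proj(p,pts(v))); s+=1-(g&m).sum()/(g|m).sum()
    return s
v0=np.zeros(5)
for k in range(2):
    r=minimize(cost,v0,method='Nelder-Mead',options=dict(initial_simplex=np.vstack([v0]+[v0+10*e for e in np.eye(5)]),xatol=.1,fatol=1e-4,maxfev=600)); v0=r.x
B=Bm@R.from_euler('zyx',[v0[3]/50,v0[4]/50,0]).as_matrix()
print('cost0',cost(np.zeros(5)),'cost',r.fun,'d',np.round(v0[:3],1),'yaw/pitch deg (tool frame)',np.round(np.degrees(v0[3:]/50),2))
print('board at',np.round(b0+v0[:3],1),'pitch',np.degrees(np.arcsin(B[2,0])),'yaw',np.arctan2(B[1,0],B[0,0]),'off new',np.round(Rc.T@(b0+v0[:3]-o['tool_pos']),1))
if len(sys.argv)>6:
    ims=[]
    for p,m in ob:
        im=cv2.resize(p['frame'][:,:,::-1],None,fx=S,fy=S,interpolation=cv2.INTER_CUBIC); q=pts(v0)
        for part in(q[:8],q[8:]): cv2.polylines(im,[cv2.convexHull(np.round((proj(p,part)+.5)*S).astype(np.int32))],True,(0,255,0),1)
        c=(proj(p,q).mean(0)*S).astype(int); y=max(c[1]-250,0); x=max(c[0]-200,0); ims.append(im[y:y+500,x:x+400])
    cv2.imwrite('pics/'+sys.argv[6],cv2.convertScaleAbs(np.hstack(ims),alpha=1.4))
E
python3 see.py 40 70 0 -41 board ins.png
```

```text
time: 12.18
tool_pos: [710.6, 266.7, 158.2]
tcp_rot: [-3.141, 0.683, -3.055]
contact_force: [1.5, -0.6, 0.5]
grip_width: 33.4
finger_force: 30.0
t 12.18 board now [630.7 259.8 145.8] pitch/yaw err deg [-0.05 -0.86 -0.03]
tcp target [713.7 268.9 163.6] d [3.1 2.2 5.4] shift [-0.06   0.019 -0.021] turn [-0.0003 -0.0048 -0.0002]
top pred [196. 187.] mask 94
side pred [237. 127.] mask 1048
cost0 1.2662989998848175 cost 1.248055712353041 d [ 5.9  4.6 -8.3] yaw/pitch deg (tool frame) [2.65 3.62]
board at [636.6 264.5 137.5] pitch 35.47405915411651 yaw 0.14309293029695114 off new [ 70.3   4.1 -30.6]
```

```bash
cat > see2.py <<'E'
# see2.py offx offy offz thing [png]: side-view only; fits image-plane shift + pitch slip + yaw of the held paddle
import sys
from fit import *
off=[float(v) for v in sys.argv[1:4]]; t=sys.argv[4]
o=bot.get_obs(); Rc=R.from_euler('xyz',o['tcp_rot']).as_matrix(); Bm=Rc@np.diag([-1,1,-1.]); b0=o['tool_pos']+Rc@np.array(off)
p=viewer.capture('side'); C=np.array(p['T'])[:3,:2]
def pts(v): return paddle@(Bm@R.from_euler('zyx',[0,v[2]/50,0]).as_matrix()).T+b0+C@v[:2]
pr=proj(p,pts(np.zeros(3))).mean(0); m=mask(p,t,pr)
def cost(v): g=hull(proj(p,pts(v))); return 1-(g&m).sum()/(g|m).sum()
v0=np.zeros(3)
r=minimize(cost,v0,method='Nelder-Mead',options=dict(initial_simplex=np.vstack([v0]+[v0+8*e for e in np.eye(3)]),xatol=.1,fatol=1e-4)); v=r.x
print('area',m.sum()/16,'cost0',round(cost(v0),3),'cost',round(r.fun,3),'cam shift mm',np.round(v[:2],1),'world',np.round(C@v[:2],1),'pitch slip deg',np.degrees(-v[2]/50))
print('if shift is tool x,z:',np.linalg.lstsq(C.T@Rc[:,[0,2]],v[:2],rcond=None)[0], 'if world x,z', np.linalg.solve(C.T[:,[0,2]],v[:2]),'tool z',np.round(Rc[:,2],3))
if len(sys.argv)>5:
    im=cv2.resize(p['frame'][:,:,::-1],None,fx=S,fy=S,interpolation=cv2.INTER_CUBIC)
    for w,col in((v0,(0,0,255)),(v,(0,255,0))):
        q=pts(w)
        for part in(q[:8],q[8:]): cv2.polylines(im,[cv2.convexHull(np.round((proj(p,part)+.5)*S).astype(np.int32))],True,col,1)
    c=(proj(p,q).mean(0)*S).astype(int); y=max(c[1]-250,0); x=max(c[0]-350,0)
    cv2.imwrite('pics/'+sys.argv[5],cv2.convertScaleAbs(im[y:y+560,x:x+700],alpha=1.4))
E
python3 see2.py 70 0 -41 board ins2.png
```

```text
area 966.1875 cost0 0.383 cost 0.368 cam shift mm [-4.6  9.9] world [-8.6 -1.9 -6.4] pitch slip deg 1.8907523499156136
if shift is tool x,z: [11.13641679  1.97779246] if world x,z [-6.68751781 -9.60444316] tool z [ 0.637  0.056 -0.769]
```

View pics/ins2.png

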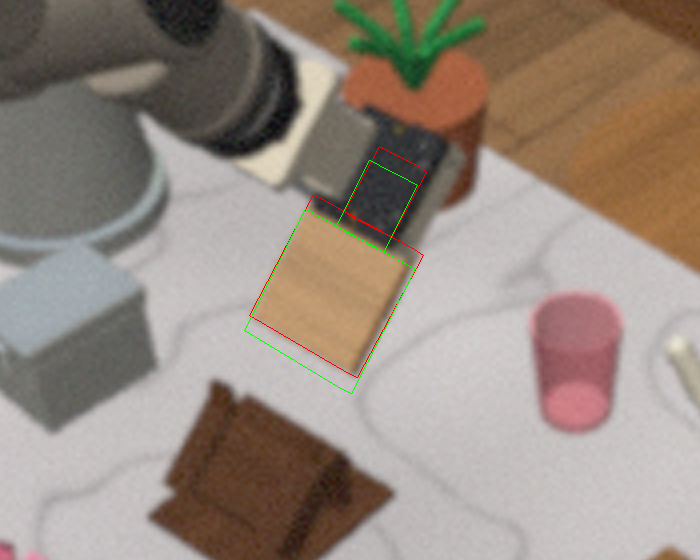

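The red outline (tool-frame offset of 35 mm) fits the held board's lower edges, with the corners at (250,317) and (357,377). So the TCP reading lies 35 mm beyond the real tips along the tool axis, and the board has not slipped. Next is the pre-insert pose.

```bash
python3 -m handwheel '-0.06 0.02 -0.02 0 -0.005 0 -1;-0.06 0.02 -0.02 0 -0.005 0 -1' >/dev/null; python3 pl.py 622 261.2 107.5 0.088 40 70 0 -41
```

```text
t 12.65 board now [638.3 263.1 153.9] pitch/yaw err deg [ 0.01  0.65 -0.2 ]
tcp target [701.7 268.2 121.1] d [-16.2  -1.6 -47.3] shift [ 0.432 -0.003  0.253] turn [ 0.      0.0036 -0.0011]
```

```bash
python3 -m handwheel '0.2 0 0.12 0 0.0036 -0.001 -1;0.43 0 0.25 0 0.0036 -0.001 -1;0.43 0 0.25 0 0.0036 -0.001 -1;0.43 0 0.25 0 0.0036 -0.001 -1;0.43 0 0.25 0 0.0036 -0.001 -1' >/dev/null; python3 pl.py 622 261.2 107.5 0.088 40 70 0 -41
```

```text
t 13.07 board now [621.9 261.6 108.4] pitch/yaw err deg [0.03 0.01 0.  ]
tcp target [701.7 268.2 121.1] d [ 0.1 -0.5 -0.9] shift [ 0.006 -0.005  0.007] turn [0.0002 0.0001 0.    ]
```

```bash
python3 -m handwheel '0.05 0 0.005 0 0 0 -1;0.11 0 0.005 0 0 0 -1;0.17 0 0.005 0 0 0 -1;0.23 0 0.005 0 0 0 -1;0.29 0 0.005 0 0 0 -1;0.29 0 0.005 0 0 0 -1' |grep -E 'pos|force'; python3 pl.py 557.7 255.5 52 0.088 40 70 0 -41
python3 -m handwheel '0.04 0 0 0 0 0 -1;0.08 0 0 0 0 0 -1;0.12 0 0 0 0 0 -1;0.12 0 0 0 0 0 -1' |grep -E 'pos|force'; python3 pl.py 557.7 255.5 52 0.088 40 70 0 -41
```

```text
tool_pos: [680.9, 271.1, 109.2]
contact_force: [0.3, -1.2, -1.6]
finger_force: 30.0
t 13.57 board now [601.  264.5  96.4] pitch/yaw err deg [-0.65 -0.57  0.02]
tcp target [637.4 262.5  65.6] d [-43.5  -8.6 -43.6] shift [ 0.618 -0.046  0.058] turn [-0.0036 -0.0032  0.0001]
tool_pos: [677.3, 271.6, 109.3]
contact_force: [11.6, -8.7, 8.1]
finger_force: 30.3
t 13.9 board now [597.5 265.2  96. ] pitch/yaw err deg [-0.94 -0.23  0.01]
tcp target [637.4 262.5  65.6] d [-40.   -9.1 -43.7] shift [ 0.592 -0.054  0.077] turn [-0.0052 -0.0013  0.0001]
```

```bash
python3 -c "
from h import *
o=bot.get_obs();print(np.round(o['joint_positions'],3),o['contact_force'],np.round(o['tau'],1))"
```

```text
[ 0.372  0.517  1.749 -0.774  0.283 -0.596] [11.60133224 -8.72217174  8.09209454] [  8.5 -41.9 -12.7   1.2  -1.4   0.9]
```

Joint 5 is at its lower limit (0.28), so tilting the tool 40° forward can't reach home. I'll back out, lay the board down, and regrip with the tool leaned 40° relative to the board. In the slot the tool will then be vertical.

```bash
python3 -m handwheel '-0.2 0 0 0 0 0 -1;-0.4 0 0 0 0 0 -1;-0.6 0 -0.1 0 0 0 -1;-0.6 0 -0.3 0 0 0 -1;-0.6 0 -0.3 0 0 0 -1'|grep -E 'pos|force'; python3 pl.py 500 100 110 0 0 70 0 -41;  python3 -c "
from h import *
print(np.round(bot.get_obs()['joint_positions'],3))"
```

```text
tool_pos: [700.4, 275.5, 168.5]
contact_force: [0.7, 0.8, -0.8]
finger_force: 30.0
t 14.32 board now [620.6 269.2 155.7] pitch/yaw err deg [ 0.94 39.43  4.47]
tcp target [570. 100.  69.] d [-130.4 -175.5  -99.5] shift [ 1.752 -1.639 -0.13 ] turn [0.0052 0.2191 0.0248]
[ 0.362  0.471  1.622 -0.469  0.424 -0.923]
```

```bash
python3 -m handwheel '0.4 -0.4 -0.1 0.0052 0.219 0.0248 -1;0.87 -0.82 -0.06 0.0052 0.219 0.0248 -1;0.87 -0.82 -0.06 0.0052 0.219 0.0248 -1;0.87 -0.82 -0.06 0.0052 0.219 0.0248 -1;0.87 -0.82 -0.06 0.0052 0.219 0.0248 -1;0.87 -0.82 -0.06 0.0052 0.219 0.0248 -1;0.87 -0.82 -0.06 0.0052 0.219 0.0248 -1'|grep -E 'pos|force'; python3 pl.py 500 100 50 0 0 70 0 -41
```

```text
tool_pos: [637.0, 185.7, 112.5]
contact_force: [-0.9, 0.2, -0.9]
finger_force: 30.0
t 14.9 board now [567.4 186.  154.3] pitch/yaw err deg [-0.18 -0.6  -0.13]
tcp target [570. 100.   9.] d [ -67.   -85.7 -103.5] shift [ 0.657 -0.856  1.045] turn [-0.001  -0.0033 -0.0007]
```

```bash
python3 -m handwheel '0.3 -0.4 0 0 -0.001 0 -1;0.65 -0.85 0.2 0 -0.001 0 -1;0.65 -0.85 0.6 0 -0.001 0 -1;0.65 -0.85 1 0 -0.001 0 -1;0.65 -0.85 1 0 -0.001 0 -1;0.65 -0.85 1 0 -0.001 0 -1;0.65 -0.85 1 0 -0.001 0 -1'|grep -E 'pos|force'; python3 pl.py 500 100 7.5 0 0 70 0 -41
```

```text
tool_pos: [569.3, 102.1, 15.6]
contact_force: [0.8, 0.1, -1.2]
finger_force: 30.0
t 15.48 board now [499.4 102.2  56.7] pitch/yaw err deg [-0.17 -0.09  0.04]
tcp target [570.  100.  -33.5] d [  0.7  -2.1 -49.1] shift [-0.008 -0.02   0.491] turn [-0.0009 -0.0005  0.0002]
```

```bash
python3 -m handwheel '0 0 0.2 -0.001 0 0 -1;0 0 0.4 -0.001 0 0 -1;0 0 0.46 -0.001 0 0 -1;0 0 0.48 -0.001 0 0 -1;0 0 0.495 -0.001 0 0 -1;0 0 0.505 -0.001 0 0 -1;0 0 0.505 -0.001 0 0 -1'|grep -E 'pos|force'; python3 -m handwheel '0 0 0 0 0 0 1;0 0 0 0 0 0 1;0 0 0 0 0 0 1;0 0 0 0 0 0 1;0 0 0 0 0 0 1;0 0 0 0 0 0 1'|grep -E 'pos|force|wid'; python3 pl.py 500 100 7.5 0 0 70 0 -41
```

```text
tool_pos: [569.4, 101.6, -34.4]
contact_force: [0.7, 0.3, -0.2]
finger_force: 30.0
tool_pos: [568.2, 101.3, -35.7]
contact_force: [-0.1, -0.0, -0.5]
grip_width: 69.0
finger_force: 0.0
t 16.57 board now [498.3 101.3   5.5] pitch/yaw err deg [ 0.   -0.2   0.01]
tcp target [570.  100.  -33.5] d [ 1.8 -1.3  2.2] shift [-0.018 -0.013 -0.022] turn [ 0.     -0.0011  0.    ]
```

```bash
python3 -m handwheel '0 0 -0.3 0 0 0 1;0 0 -0.7 0 0 0 1;0 0 -0.7 0 0 0 1;0 0 -0.7 0 0 0 1' |grep -E 'pos|wid'; python3 go.py 578.5 101.4 35 0 -40
```

```text
tool_pos: [570.3, 101.4, 36.6]
grip_width: 91.0
t 16.9 pos [570.3 101.4  36.6] rot [ 3.1413e+00  1.8000e-03 -3.1414e+00] F [ 0.3 -0.5  0. ] w 91.0 ff 0.0
d world [ 8.2 -0.  -1.6] -> shift [-0.082 -0.     0.016] turn [1.000e-04 2.228e-01 1.000e-04] -x
```

```bash
python3 -m handwheel '-0.08 0 0 0 0.223 0 1;-0.08 0 0 0 0.223 0 1;-0.08 0 0 0 0.223 0 1;-0.08 0 0 0 0.223 0 1;-0.08 0 0 0 0.223 0 1;-0.08 0 0 0 0.223 0 1;-0.08 0 0 0 0.223 0 1' |grep -E 'pos|wid'; python3 go.py 539.9 101.4 -21.1 0 -40
```

```text
tool_pos: [574.4, 100.7, 25.7]
grip_width: 91.5
t 17.48 pos [574.4 100.7  25.7] rot [-3.1411 -0.7194  3.1406] F [-1.6  0.4 -2.9] w 91.5 ff 0.0
d world [-34.5   0.7 -46.8] -> shift [-0.049  0.007  0.58 ] turn [ 0.0001 -0.0068 -0.0003] -x
```

```bash
python3 -m handwheel '0 0 0.1 0 0 0 1;0 0 0.25 0 0 0 1;0 0 0.4 0 0 0 1;0 0 0.4 0 0 0 1;0 0 0.4 0 0 0 1' |grep -E 'pos|force'; python3 go.py 539.9 101.4 -21.1 0 -40
```

```text
tool_pos: [549.8, 101.4, 4.1]
contact_force: [0.4, -0.3, 0.9]
finger_force: 0.0
t 17.9 pos [549.8 101.4   4.1] rot [ 3.1416 -0.704  -3.1412] F [ 0.4 -0.3  0.9] w 91.9 ff 0.0
d world [ -9.9  -0.  -25.2] -> shift [-0.088 -0.     0.256] turn [-0.0001 -0.0019  0.0001] -x
```

```bash
python3 -m handwheel '-0.08 0 0.08 0 -0.002 0 1;-0.085 0 0.16 0 -0.002 0 1;-0.085 0 0.2 0 -0.002 0 1;-0.085 0 0.23 0 -0.002 0 1;-0.085 0 0.25 0 -0.002 0 1;-0.085 0 0.25 0 -0.002 0 1' |grep -E 'pos|force'; python3 go.py 539.9 101.4 -21.1 0 -40
```

```text
tool_pos: [540.5, 101.3, -21.1]
contact_force: [-0.0, -1.1, 0.2]
finger_force: 0.0
t 18.4 pos [540.5 101.3 -21.1] rot [ 3.1415 -0.6984 -3.1414] F [-0.  -1.1  0.2] w 91.7 ff 0.0
d world [-0.6  0.1 -0. ] -> shift [0.004 0.001 0.004] turn [-0.     -0.0001  0.0001] -x
```

```bash
python3 -m handwheel '0 0 0 0 0 0 -1;0 0 0 0 0 0 -1;0 0 0 0 0 0 -1;0 0 0 0 0 0 -1;0 0 0 0 0 0 -1;0 0 0 0 0 0 -1;0 0 0 0 0 0 -1;0 0 0 0 0 0 -1' >/dev/null; python3 -m handwheel '0 0 0 0 0 0 -1;0 0 0 0 0 0 -1;0 0 0 0 0 0 -1'|grep -E 'pos|force|wid'
python3 - <<'E'
from fit import *
p=viewer.capture('side'); m=mask(p,'board',proj(p,[512,101,6])[0])
print(m is not None and fit(paddle+[0,0,6],[(p,m)],(499,101,0)))
E
```

```text
tool_pos: [540.8, 101.4, -20.8]
contact_force: [0.3, 0.1, -0.5]
grip_width: 33.2
finger_force: 30.0
(array([4.96684896e+02, 1.01072627e+02, 1.23321759e-02]), np.float64(0.06533725799096224))
```

```bash
python3 -m handwheel '-0 0 -0.1 0 0 0 -1;0.1 0 -0.4 0 0 0 -1;0.4 0 -0.7 0 0 0 -1;0.7 0 -0.9 0 0 0 -1;0.7 0 -0.9 0 0 0 -1;0.7 0 -0.9 0 0 0 -1'|grep -E 'pos|force|wid'; python3 pl.py 622 261 160 0.088 0 50 0 7
```

```text
tool_pos: [546.1, 101.4, 95.2]
contact_force: [-0.2, 0.3, -1.2]
grip_width: 33.4
finger_force: 30.0
t 19.92 board now [503.2 101.4 121.8] pitch/yaw err deg [  1.75 -39.63  -4.82]
tcp target [671.8 265.4 167. ] d [125.7 164.   71.8] shift [-0.51   1.639 -1.354] turn [ 0.0097 -0.2202 -0.0268]
```

```bash
python3 -m handwheel '-0.1 0.3 -0.4 0 0 0 -1;-0.25 0.82 -0.68 0 0 0 -1;-0.25 0.82 -0.68 0 0 0 -1;-0.25 0.82 -0.68 0 0 0 -1'|grep -E 'pos'; python3 -m handwheel '-0.1 0.3 -0.2 0.01 -0.22 -0.027 -1;-0.25 0.82 -0.68 0.01 -0.22 -0.027 -1;-0.25 0.82 -0.68 0.01 -0.22 -0.027 -1;-0.25 0.82 -0.68 0.01 -0.22 -0.027 -1;-0.25 0.82 -0.68 0.01 -0.22 -0.027 -1;-0.25 0.82 -0.68 0.01 -0.22 -0.027 -1;-0.25 0.82 -0.68 0.01 -0.22 -0.027 -1;-0.25 0.82 -0.68 0.01 -0.22 -0.027 -1'|grep -E 'pos|force'; python3 pl.py 622 261.2 107.5 0.088 0 50 0 7
```

```text
tool_pos: [608.9, 187.4, 126.5]
tool_pos: [667.1, 265.7, 164.4]
contact_force: [-0.3, -0.0, -0.7]
finger_force: 30.0
t 20.92 board now [617.2 261.2 157.8] pitch/yaw err deg [-0.06 -0.51  0.17]
tcp target [671.8 265.6 114.5] d [  4.7  -0.1 -49.9] shift [-0.051 -0.005  0.498] turn [-0.0003 -0.0028  0.0009]
```

```bash
python3 -m handwheel '-0.03 0 0.2 0 -0.002 0.001 -1;-0.03 0 0.5 0 -0.002 0.001 -1;-0.03 0 0.5 0 -0.002 0.001 -1;-0.03 0 0.5 0 -0.002 0.001 -1;-0.03 0 0.5 0 -0.002 0.001 -1'>/dev/null;  python3 pl.py 622 261.2 107.5 0.088 0 50 0 7
cat > see3.py <<'E'
# see3.py offx offy offz relpitch thing : side+top raw masks, square must be in mask, mask must be in paddle
import sys
from fit import *
off=[float(v) for v in sys.argv[1:4]]; rel=float(sys.argv[4]); t=sys.argv[5]
o=bot.get_obs(); Rc=R.from_euler('xyz',o['tcp_rot']).as_matrix(); Bm=Rc@np.diag([-1,1,-1.])@R.from_euler('y',-np.radians(rel)).as_matrix(); b0=o['tool_pos']+Rc@np.array(off)
p=viewer.capture('side'); C=np.array(p['T'])[:3,:2]
def P(v): return paddle@(Bm@R.from_euler('y',v[2]/50).as_matrix()).T+b0+C@v[:2]
pr=proj(p,P(np.zeros(3))[:8]).mean(0)
d=min(viewer.cut_out(t,p),key=lambda d:np.linalg.norm(d['centre']-pr)); print('pred',pr,'seen',d['centre'],d['score'])
m=cv2.resize(d['pixels'].astype(np.uint8),None,fx=S,fy=S,interpolation=cv2.INTER_NEAREST)
def cost(v):
    q=proj(p,P(v)); a=hull(q[:8]); b=a|hull(q[8:]); return ((a&(1-m)).sum()+(m&(1-b)).sum())/a.sum()
v0=np.zeros(3); r=minimize(cost,v0,method='Nelder-Mead',options=dict(initial_simplex=np.vstack([v0]+[v0+6*e for e in np.eye(3)]),xatol=.1,fatol=1e-4)); v=r.x
print('cost0',round(cost(v0),3),'cost',round(r.fun,3),'cam mm',np.round(v[:2],1),'slip up deg',round(-np.degrees(v[2]/50),2),'as board x,z',np.round(np.linalg.solve(C.T@Bm[:,[0,2]],v[:2]),1))
E
python3 see3.py 50 0 7 40 board
```

```text
t 21.33 board now [624.4 261.2 108.2] pitch/yaw err deg [-0.01 -0.04 -0.16]
tcp target [671.8 265.6 114.5] d [-2.4  0.1 -0.7] shift [0.024 0.003 0.007] turn [-0.     -0.0002 -0.0009]
pred [229.5270105  150.69339707] seen [229.6, 150.2] 0.85
cost0 0.071 cost 0.061 cam mm [ 1.3 -0.8] slip up deg 0.09 as board x,z [ 1.2 -1.7]
```

```bash
cat > sl.py <<'E'
# slot coordinates of the held board; args: stand x y yaw offx offy offz
import sys
from h import *
a=[float(v) for v in sys.argv[1:]]
o=bot.get_obs(); Rc=R.from_euler('xyz',o['tcp_rot']).as_matrix(); b=o['tool_pos']+Rc@np.array(a[3:6])
Sl=R.from_euler('z',a[2]).as_matrix()@R.from_euler('y',-np.radians(40)).as_matrix()
print('t',round(o['time'],2),'slot xyz',np.round(Sl.T@(b-[a[0],a[1],52]),1),'F slot',np.round(Sl.T@np.array(o['contact_force']),1),'rot',np.round(o['tcp_rot'],3),'q5',round(o['joint_positions'][4],2))
E
python3 -m handwheel '0.05 0 0.02 0 0 0 -1;0.1 0 0.06 0 0 0 -1;0.14 0 0.1 0 0 0 -1;0.19 0 0.14 0 0 0 -1;0.236 0 0.185 0 0 0 -1;0.236 0 0.185 0 0 0 -1'>/dev/null; python3 sl.py 557.7 255.5 0.088 50 0 7
python3 -m handwheel '0.03 0 0.026 0 0 0 -1;0.06 0 0.05 0 0 0 -1;0.077 0 0.064 0 0 0 -1;0.077 0 0.064 0 0 0 -1'>/dev/null; python3 sl.py 557.7 255.5 0.088 50 0 7
```

```text
t 21.93 slot xyz [58.2  0.1  1.5] F slot [ 2.9 -0.5  0.9] rot [ 3.141  0.005 -3.056] q5 1.31
t 22.27 slot xyz [57.9  0.2  0.4] F slot [23.7 -0.2  0.9] rot [ 3.139  0.024 -3.057] q5 1.28
```

```bash
python3 -m handwheel '-0.06 0 -0.05 0 0 0 -1;-0.113 0 -0.11 0 0 0 -1;-0.113 0 -0.11 0 0 0 -1;-0.113 0 -0.11 0 0 0 -1'>/dev/null; python3 sl.py 557.7 255.5 0.088 50 0 7
python3 -m handwheel '0.03 0 0.026 0 0 0 -1;0.06 0 0.05 0 0 0 -1;0.09 0 0.075 0 0 0 -1;0.09 0 0.075 0 0 0 -1'>/dev/null; python3 sl.py 557.7 255.5 0.088 50 0 7; python3 see3.py 50 0 7 40 board
```

```text
t 22.6 slot xyz [62.1  0.   2.8] F slot [-1.4  0.5 -0.3] rot [-3.141e+00 -1.000e-03 -3.056e+00] q5 1.33
t 22.93 slot xyz [57.9  0.   1.8] F slot [17.2 -1.   1.9] rot [ 3.14   0.017 -3.056] q5 1.29
pred [223.99862573 160.25110089] seen [223.6, 161.6] 0.55
cost0 0.1 cost 0.094 cam mm [ 0.7 -0.8] slip up deg 3.62 as board x,z [ 1.  -0.6]
```

Run:
```python
from fit import *
k=6; ims=[]
Sl=R.from_euler('z',.088).as_matrix()@L
w=lambda x,y,z: Sl@np.array([x,y,z],float)+[557.7,255.5,52]
for n in('side','top'):
    p=viewer.capture(n); c=proj(p,w(15,0,0))[0].astype(int); 
    if n=='side': x0,y0,W,H=c[0]-36,c[1]-50,72,98
    else: x0,y0,W,H=c[0]-30,c[1]-50,60,98
    im=cv2.convertScaleAbs(cv2.resize(p['frame'][y0:y0+H,x0:x0+W,::-1],None,fx=k,fy=k,interpolation=cv2.INTER_CUBIC),alpha=2)
    for y in(-47.5,47.5):
        s=np.sign(y)
        for pl,col in(([w(-45,y,9.5),w(15,y,9.5),w(15,y-17*s,9.5),w(-45,y-17*s,9.5)],(0,255,0)),([w(-45,y,-6),w(15,y,-6)],(0,0,255))):
            q=np.round((proj(p,np.array(pl))-[x0,y0]+.5)*k).astype(np.int32); cv2.polylines(im,[q],False,col,1)
    ims.append(im)
cv2.imwrite('pics/blk.png',np.hstack(ims))
```

```text
(no output)
```

View pics/blk.png

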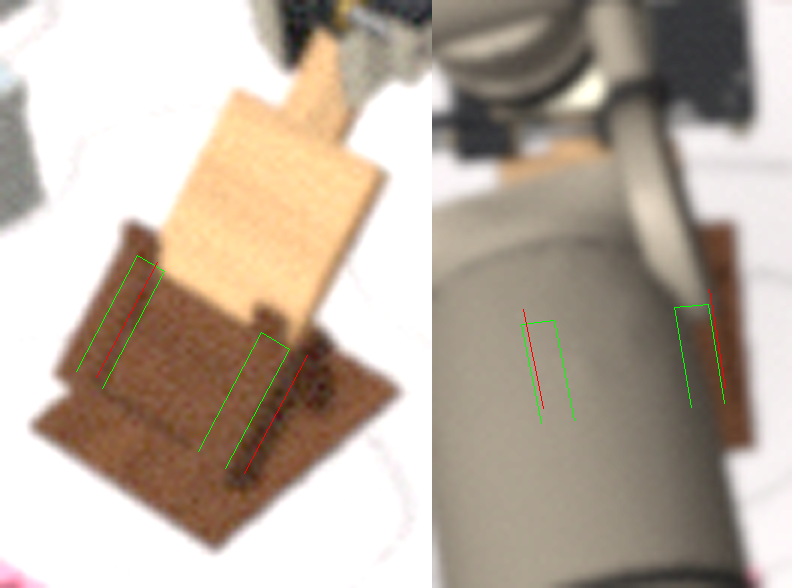

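The board's leading edge sits at the mouth, crop (160,272)–(255,325), with its right corner under the near lip flare. It stops at the same x for two normals with no sideways force, so it is butting the floor's front end. I'll back off and enter higher.

```bash
python3 -m handwheel '-0.06 0 -0.05 0 0 0 -1;-0.107 0 -0.113 0 0 0 -1;-0.107 0 -0.113 0 0 0 -1;-0.107 0 -0.113 0 0 0 -1'>/dev/null; python3 sl.py 557.7 255.5 0.088 50 0 7
python3 -m handwheel '0.03 0 0.026 0 0 0 -1;0.06 0 0.05 0 0 0 -1;0.09 0 0.075 0 0 0 -1;0.09 0 0.075 0 0 0 -1'>/dev/null; python3 sl.py 557.7 255.5 0.088 50 0 7
```

```text
t 23.47 slot xyz [65.3  0.1  4.5] F slot [-1.2  0.9 -1.6] rot [-3.141e+00 -1.000e-03 -3.056e+00] q5 1.34
t 23.8 slot xyz [52.6  0.1  4.8] F slot [-0.7  0.7 -0.9] rot [-3.141e+00 -2.000e-03 -3.056e+00] q5 1.31
```

```bash
python3 -m handwheel '0.04 0 0.034 0 0 0 -1;0.08 0 0.067 0 0 0 -1;0.115 0 0.096 0 0 0 -1;0.115 0 0.096 0 0 0 -1'>/dev/null; python3 sl.py 557.7 255.5 0.088 50 0 7
python3 -m handwheel '0.04 0 0.034 0 0 0 -1;0.08 0 0.067 0 0 0 -1;0.115 0 0.096 0 0 0 -1;0.115 0 0.096 0 0 0 -1'>/dev/null; python3 sl.py 557.7 255.5 0.088 50 0 7
```

```text
t 24.13 slot xyz [38.   0.1  4.9] F slot [-1.   0.  -0.7] rot [-3.141e+00 -2.000e-03 -3.056e+00] q5 1.27
t 24.47 slot xyz [23.1  0.1  4.9] F slot [-0.9 -1.1 -0.9] rot [-3.141e+00 -2.000e-03 -3.056e+00] q5 1.23
```

```bash
python3 -m handwheel '0.04 0 0.034 0 0 0 -1;0.08 0 0.067 0 0 0 -1;0.13 0 0.109 0 0 0 -1;0.13 0 0.109 0 0 0 -1'>/dev/null; python3 sl.py 557.7 255.5 0.088 50 0 7
python3 -m handwheel '0.015 0 0.013 0 0 0 -1;0.03 0 0.026 0 0 0 -1;0.045 0 0.039 0 0 0 -1;0.045 0 0.039 0 0 0 -1'>/dev/null; python3 sl.py 557.7 255.5 0.088 50 0 7
```

```text
t 24.8 slot xyz [5.6 0.1 5. ] F slot [-1.1  0.1 -0.2] rot [-3.141e+00 -2.000e-03 -3.056e+00] q5 1.18
t 25.13 slot xyz [1.3 0.1 4.6] F slot [-1.8  0.  -0.9] rot [-3.141 -0.    -3.056] q5 1.17
```

```bash
python3 -m handwheel '0.015 0 0.013 0 0 0 -1;0.023 0 0.019 0 0 0 -1;0.023 0 0.019 0 0 0 -1'>/dev/null; python3 sl.py 557.7 255.5 0.088 50 0 7
python3 -m handwheel '0.015 0 0.013 0 0 0 -1;0.023 0 0.019 0 0 0 -1;0.023 0 0.019 0 0 0 -1'>/dev/null; python3 sl.py 557.7 255.5 0.088 50 0 7
```

```text
t 25.38 slot xyz [-1.4  0.1  4.6] F slot [-0.9  0.3 -1.3] rot [-3.141  0.    -3.056] q5 1.16
t 25.63 slot xyz [-1.7  0.1  4.1] F slot [ 5.8 -0.9 -0.7] rot [ 3.141  0.006 -3.056] q5 1.15
```

```bash
python3 -m handwheel '0.015 0 0.013 0 0 0 -1;0.03 0 0.026 0 0 0 -1;0.03 0 0.026 0 0 0 -1'>/dev/null; python3 sl.py 557.7 255.5 0.088 50 0 7; python3 see3.py 50 0 7 40 board
```

```text
t 25.88 slot xyz [-1.8  0.1  3.1] F slot [12.3 -2.2 -0.6] rot [ 3.14   0.014 -3.056] q5 1.14
pred [213.38607221 179.69419293] seen [212.7, 176.8] 0.68
cost0 0.365 cost 0.351 cam mm [-1.  -2.3] slip up deg -1.04 as board x,z [2.  4.6]
```

```bash
python3 -m handwheel '0 0 0 0 0 0 1;0 0 0 0 0 0 1;0 0 0 0 0 0 1;0 0 0 0 0 0 1;0 0 0 0 0 0 1;0 0 0 0 0 0 1'|grep -E 'pos|force|wid'; python3 -m handwheel '0 0 -0.1 0 0 0 1;0 0 -0.4 0 0 0 1;0 0 -0.8 0 0 0 1;0 0 -1 0 0 0 1;0 0 -1 0 0 0 1'|grep -E 'pos|force'
python3 - <<'E'
from fit import *
Sl=R.from_euler('z',.088).as_matrix()@L
for n in('side','top'):
    p=viewer.capture(n)
    pr=proj(p,paddle[8:]@Sl.T+[557.7,255.5,52]).mean(0)
    for d in viewer.cut_out('board',p):
        if np.linalg.norm(d['centre']-pr)<45:
            m=d['pixels']
            # model handle end centre vs mask pixels: visible mask extents along the projected slot axis
            a=proj(p,Sl@[0,0,6.]+[557.7,255.5,52])[0]; b=proj(p,Sl@[93,0,6.]+[557.7,255.5,52])[0]
            ys,xs=np.nonzero(m); u=(np.c_[xs,ys]-a)@(b-a)/((b-a)@(b-a))*93
            print(n,d['score'],m.sum(),'mask centre',d['centre'],'slot-x extent',np.round(np.percentile(u,[1,99,100]),1),'px/mm',np.linalg.norm(b-a)/93)
E
```

```text
tool_pos: [597.8, 259.1, 56.7]
contact_force: [-0.7, -0.1, 1.0]
grip_width: 68.5
finger_force: 0.0
tool_pos: [601.1, 260.1, 164.3]
contact_force: [0.3, 0.5, 0.1]
finger_force: 0.0
side 0.78 861 mask centre [213.4, 175.4] slot-x extent [-44.3  88.   90.9] px/mm 0.3727050572963332
top 0.52 82 mask centre [199.5, 214.7] slot-x extent [23.  66.2 66.7] px/mm 0.29256549945065186
```

```bash
python3 go.py 594 -210 150 -0.15 0
```

```text
t 27.1 pos [597.5 258.9 156.2] rot [-3.1410e+00 -2.0000e-03 -3.0559e+00] F [-0.3 -0.4 -0.3] w 91.5 ff 0.0
d world [  -3.5 -468.9   -6.2] -> shift [ 0.436 -4.669  0.065] turn [-0.0003 -0.0006  0.075 ] -x
```

```bash
python3 -m handwheel '0.088 -0.934 0 0 0 0 1;0.088 -0.934 0 0 0 0 1;0.088 -0.934 0 0 0 0 1'>/dev/null;python3 -m handwheel '0.088 -0.934 0 0 0 0 1;0.088 -0.934 0 0 0 0 1;0.088 -0.934 0 0 0 0 1'>/dev/null;python3 -m handwheel '0.088 -0.934 0 0 0 0 1;0.088 -0.934 0 0 0 0 1;0.088 -0.934 0 0 0 0 1'>/dev/null;python3 -m handwheel '0.088 -0.934 0 0 0 0 1;0.088 -0.934 0 0 0 0 1;0.088 -0.934 0 0 0 0 1'>/dev/null;python3 -m handwheel '0.088 -0.934 0 0 0 0.075 1;0.088 -0.934 0 0 0 0.075 1;0.088 -0.934 0 0 0 0.075 1;0.088 -0.934 0 0 0 0.075 1'>/dev/null; python3 go.py 594 -210 44 -0.15 0
python3 - <<'E'
from fit import *
Sl=R.from_euler('z',.088).as_matrix()@L
p=viewer.capture('top'); q=viewer.capture('side')
ob=[]
for c in(p,q):
    pr=proj(c,paddle@Sl.T+[557.7,255.5,52]).mean(0); m=mask(c,'board',pr)
    if m is not None: ob.append((c,m))
    print(pr,None if m is None else m.sum()/16, hull(proj(c,paddle@Sl.T+[557.7,255.5,52])).sum()/16)
for o in([ob[0]],[ob[-1]],ob): print(fit(paddle@L.T+[0,0,52],o,(557,255,.088)))
m=mask(q,'trivet',(346,277)); print('trivet side', m is not None and fit(paddle@L.T+[0,0,52],[(q,m)],(541,-201,-.15)))
E
```

```text
t 28.43 pos [ 593.7 -212.7  155.8] rot [ 3.1415e+00 -1.8000e-03  2.9877e+00] F [-0.5  1.3 -0.1] w 92.0 ff 0.0
d world [   0.3    2.7 -111.8] -> shift [-1.000e-03  2.700e-02  1.118e+00] turn [ 0.     -0.0006 -0.0012] -x
[202.02290819 217.49315811] 954.3125 1125.6875
[220.2312618  168.01864867] 1203.4375 1426.0
(array([ 5.58704041e+02,  2.62177885e+02, -7.41565415e-02]), np.float64(0.13931276138804116))
(array([ 5.56078941e+02,  2.62372857e+02, -1.36292839e-01]), np.float64(0.13260667903525047))
(array([ 5.57958090e+02,  2.63264023e+02, -1.29182429e-01]), np.float64(0.2828586762499852))
trivet side (array([ 5.41213656e+02, -1.98618009e+02, -2.75347700e-01]), np.float64(0.13432497520895315))
```

```bash
cat > chk.py <<'E'
from fit import *
def chk(p,t,s):
    Sl=R.from_euler('z',s[2]).as_matrix()@L; o0=np.array([s[0],s[1],52]); pr=proj(p,paddle@Sl.T+o0).mean(0)
    for d in viewer.cut_out(t,p):
        if np.linalg.norm(d['centre']-pr)>25: continue
        ys,xs=np.nonzero(d['pixels']); n=Sl[:,2]; P=[]
        for u,v in zip(xs,ys):
            o,r=ray(p,(u,v)); P.append(Sl.T@(o+r*((o0+6*n-o)@n)/(r@n)-o0))
        P=np.array(P); h=P[P[:,0]>50]
        print(t,'x99',np.round(np.percentile(P[:,0],99),1),'handle y by x',[(x,round(float(np.mean([h[(abs(h[:,0]-x)<5)][:,1].min(),h[(abs(h[:,0]-x)<5)][:,1].max()])),1)) for x in(57,67,77,85) if (abs(h[:,0]-x)<5).any()],'all y',np.round(np.percentile(P[P[:,0]<40][:,1],[1,99]),1))
if __name__=='__main__':
    for n in('top','side'):
        p=viewer.capture(n); print(n); chk(p,'board',(557.7,255.5,.088)); chk(p,'trivet',(541,-201.3,-.15))
E
python3 chk.py; python3 -m handwheel '0 0.027 0.3 0 0 0 1;0 0.027 0.6 0 0 0 1;0 0.027 0.8 0 0 0 1;0 0.027 0.8 0 0 0 1;0 0.027 0.8 0 0 0 1'|grep -E 'pos|force'; python3 go.py 594 -210 44 -0.15 0
```

```text
top
board x99 58.1 handle y by x [(57, -8.0)] all y [-62.   56.7]
board x99 93.1 handle y by x [(57, -1.5), (67, 0.6), (77, 0.7), (85, 1.1)] all y [-38.6  36.2]
tool_pos: [594.5, -206.5, 76.8]
contact_force: [-0.1, -0.4, 0.0]
finger_force: 0.0
t 29.25 pos [ 594.5 -206.5   76.8] rot [ 3.1411e+00 -1.7000e-03  2.9924e+00] F [-0.1 -0.4  0. ] w 91.9 ff 0.0
d world [ -0.5  -3.5 -32.8] -> shift [-0.001 -0.035  0.328] turn [ 0.0002 -0.0005  0.0003] -xTraceback (most recent call last):
  File "chk.py", line 13, in <module>
    p=viewer.capture(n); print(n); chk(p,'board',(557.7,255.5,.088)); chk(p,'trivet',(541,-201.3,-.15))
                                                                      ~~~^^^^^^^^^^^^^^^^^^^^^^^^^^^^^^
  File "chk.py", line 10, in chk
    print(t,'x99',np.round(np.percentile(P[:,0],99),1),'handle y by x',[(x,round(float(np.mean([h[(abs(h[:,0]-x)<5)][:,1].min(),h[(abs(h[:,0]-x)<5)][:,1].max()])),1)) for x in(57,67,77,85) if (abs(h[:,0]-x)<5).any()],'all y',np.round(np.percentile(P[P[:,0]<40][:,1],[1,99]),1))
                                                                                                                                                                                                                                          ~~~~~~~~~~~~~^^^^^^^^^^^^^^^^^^^^^^^^^^
    return _quantile_unchecked(
        a, q, axis, out, overwrite_input, method, keepdims, weights)
    return _ureduce(a,
                    func=_quantile_ureduce_func,
    ...<5 lines>...
                    overwrite_input=overwrite_input,
                    method=method)
    r = func(a, **kwargs)
    result = _quantile(arr,
                       quantiles=q,
    ...<2 lines>...
                       out=out,
                       weights=wgt)
    slices_having_nans = np.isnan(arr[-1, ...])
                                  ~~~^^^^^^^^^
IndexError: index -1 is out of bounds for axis 0 with size 0
```

The board is home: its handle end shows at slot x = 93 mm (nominal 93) and y ≈ 1. Now for the trivet's handle.

```bash
python3 -m handwheel '0 -0.035 0.1 0 0 0 1;0 -0.035 0.2 0 0 0 1;0 -0.035 0.28 0 0 0 1;0 -0.035 0.33 0 0 0 1;0 -0.035 0.33 0 0 0 1'|grep -E 'pos|force'; python3 -m handwheel '0 0 0 0 0 0 -1;0 0 0 0 0 0 -1;0 0 0 0 0 0 -1;0 0 0 0 0 0 -1;0 0 0 0 0 0 -1;0 0 0 0 0 0 -1;0 0 0 0 0 0 -1;0 0 0 0 0 0 -1'>/dev/null;python3 -m handwheel '0 0 0 0 0 0 -1;0 0 0 0 0 0 -1;0 0 0 0 0 0 -1;0 0 0 0 0 0 -1'|grep -E 'pos|force|wid'; python3 sl.py 541 -201.3 -0.15 50 0 7
```

```text
tool_pos: [593.5, -210.4, 42.9]
contact_force: [-0.2, -0.0, 0.2]
finger_force: 0.0
tool_pos: [594.3, -210.8, 44.3]
contact_force: [0.2, -0.1, -0.6]
grip_width: 33.9
finger_force: 30.0
t 30.67 slot xyz [ -6.3  -1.4 -13.9] F slot [-0.2 -0.1 -0.6] rot [-3.141  0.     2.992] q5 1.08
```

```bash
python3 -m handwheel '-0.04 0 -0.034 0 0 0 -1;-0.08 0 -0.067 0 0 0 -1;-0.153 0 -0.129 0 0 0 -1;-0.23 0 -0.193 0 0 0 -1;-0.23 0 -0.193 0 0 0 -1'>/dev/null;python3 sl.py 541 -201.3 -0.15 50 0 7;python3 -m handwheel '-0.1 0 -0.084 0 0 0 -1;-0.2 0 -0.168 0 0 0 -1;-0.3 0 -0.252 0 0 0 -1;-0.4 0 -0.336 0 0 0 -1;-0.54 0 -0.453 0 0 0 -1;-0.54 0 -0.453 0 0 0 -1'|grep -E 'force|wid'; python3 sl.py 541 -201.3 -0.15 50 0 7
```

```text
t 31.08 slot xyz [ 26.3  -1.6 -14.2] F slot [0.1 0.1 1.2] rot [-3.141e+00  3.000e-03  2.992e+00] q5 1.16
contact_force: [-0.2, 0.7, 0.5]
grip_width: 33.8
finger_force: 30.0
t 31.58 slot xyz [ 97.5  -1.6 -14.3] F slot [0.1 0.6 0.6] rot [-3.14   0.005  2.992] q5 1.35
```

```bash
python3 -m handwheel '0 0 -0.2 0 0 0 -1;0.2 0 -0.5 0 0 0 -1;0.5 0 -0.9 0 0 0 -1;0.5 0 -1 0 0 0 -1;0.5 0 -1 0 0 0 -1'|grep -E 'pos';python3 -m handwheel '0 0 -0.3 0 0.05 0 -1;0 0 -0.3 0 0.1 0 -1;0 0 -0.3 0 0.14 0 -1;0 0 -0.3 0 0.18 0 -1;0 0 -0.3 0 0.222 0 -1;0 0 -0.3 0 0.222 0 -1;0 0 -0.3 0 0.222 0 -1;0 0 -0.3 0 0.222 0 -1'|grep -E 'pos|rot|force|wid'
python3 - <<'E'
from fit import *
o=bot.get_obs(); Rc=R.from_euler('xyz',o['tcp_rot']).as_matrix()
rel=40
B=Rc@np.diag([-1,1,-1.])@R.from_euler('y',-np.radians(40)).as_matrix(); print('nominal trivet x axis',B[:,0],'y',B[:,1])
real=o['tool_pos']-36*Rc[:,2]; g=real-17*Rc[:,2]; b0=g-70*B[:,0]; print('trivet approx',b0)
ob=[]
for n in('top','side'):
    p=viewer.capture(n); pr=proj(p,paddle[:8]@B.T+b0).mean(0)
    ds=[d for d in viewer.cut_out('trivet',p)]; print(n,pr,[(d['centre'],round(d['score'],2),int(d['pixels'].sum())) for d in ds])
E
```

```text
tool_pos: [621.1, -215.4, 214.0]
tool_pos: [585.4, -203.9, 215.7]
tcp_rot: [3.14, -0.704, 2.997]
contact_force: [0.8, -1.0, -2.2]
grip_width: 34.0
finger_force: 30.0
nominal trivet x axis [ 0.9894267  -0.14492342 -0.00565725] y [0.14493306 0.98944057 0.00133102]
trivet approx [ 550.0943783  -198.78282889  256.53299239]
top [362.34735229 214.01743251] [([373.6, 214.8], 0.86, 363)]
side [351.02050589 223.101411  ] [([353.7, 215.9], 0.63, 2117)]
```

```bash
python3 -m handwheel '0 0 0 0 0 0 -1;0 0 0 0 0 0 -1;0 0 0 0 0 0 -1;0 0 0 0 0 0 -1'|grep -E 'pos|rot|force|wid'
cat > lev.py <<'E'
from fit import *
o=bot.get_obs(); Rc=R.from_euler('xyz',o['tcp_rot']).as_matrix()
B=Rc@np.diag([-1,1,-1.])@R.from_euler('y',-np.radians(40)).as_matrix(); print('nominal x axis',np.round(B[:,0],4),'y',np.round(B[:,1],4))
b0=o['tool_pos']-53*Rc[:,2]-70*B[:,0]
p=viewer.capture('side')
def P(v): return paddle@(B@R.from_euler('zyx',[v[4]/50,v[3]/50,0]).as_matrix()).T+b0+v[:3]
pr=proj(p,P(np.zeros(5))[:8]).mean(0)
ds=[d for d in viewer.cut_out('trivet',p) if np.linalg.norm(d['centre']-pr)<30]; d=ds[0]; px=d['pixels'].astype(np.uint8); print(pr,d['centre'],d['score'],px.sum())
px=cv2.morphologyEx(cv2.copyMakeBorder(px,20,20,20,20,cv2.BORDER_CONSTANT),cv2.MORPH_CLOSE,np.ones((9,9),np.uint8))[20:-20,20:-20]
m=cv2.resize(px,None,fx=S,fy=S,interpolation=cv2.INTER_NEAREST)
for free in(range(4),range(5)):
    I=np.eye(5)[list(free)]
    def cost(w):
        q=proj(p,P(w@I)); a=hull(q[:8]); b=a|hull(q[8:]); return ((a&(1-m)).sum()+(m&(1-b)).sum())/a.sum()+1e-5*(w**2).sum()
    w=np.zeros(len(I))
    for _ in range(3):
        r=minimize(cost,w,method='Nelder-Mead',options=dict(initial_simplex=np.vstack([w]+[w+6*e for e in np.eye(len(w))]),xatol=.05,fatol=1e-5)); w=r.x
    print('cost0',cost(w*0),'cost',r.fun,'xyz',np.round(w[:3],1),'handle-up slip deg',-np.degrees(w[3]/50),w[4:])
E
python3 lev.py
```

```text
tool_pos: [587.2, -205.2, 227.6]
tcp_rot: [-3.136, -0.677, 2.991]
contact_force: [0.5, -0.6, -1.4]
grip_width: 33.4
finger_force: 30.0
nominal x axis [ 0.9889 -0.1468  0.0213] y [ 0.1469  0.9891 -0.0041]
[352.18327888 219.46530592] [353.6, 216.5] 0.61 2205
cost0 0.05694487218971358 cost 0.03495644307476898 xyz [0.6 1.5 0.4] handle-up slip deg -0.06847654937803324 []
cost0 0.05694487218971358 cost 0.03519824989885128 xyz [0.8 1.4 0.3] handle-up slip deg -0.039722327794070034 [0.00308779]
```

```bash
python3 -m handwheel '0 0 0 0 0 0 -1;0 0 0 0 0 0 -1;0 0 0 0 0 0 -1;0 0 0 0 0 0 -1;0 0 0 0 0 0 -1;0 0 0 0 0 0 -1'|grep -E 'time|pos|rot'; python3 lev.py | head -2;  python3 chk.py 2>/dev/null | head -4; python3 -c "
from plant import bot;print(bot.get_obs()['dq'],bot.get_obs()['tcp_rot'])"
```

```text
time: 33.8
tool_pos: [587.0, -204.9, 226.1]
tcp_rot: [-3.137, -0.68, 2.992]
nominal x axis [ 0.989  -0.1467  0.0177] y [ 0.1467  0.9892 -0.0033]
[352.01317999 219.89920852] [354.7, 215.7] 0.94 2220
top
board x99 96.2 handle y by x [(57, 0.0), (67, -0.4), (77, 0.2), (85, -0.4)] all y [-41.7  42.7]
trivet x99 120.1 handle y by x [(57, -54.5), (67, -52.5), (77, -51.7), (85, -51.4)] all y [-75.6 -42.2]
side
[-1.99031997e-03  7.66214253e-05 -1.75066242e-03 -3.08965766e-04
 -8.72705149e-04  3.78147632e-04] [-3.13724903 -0.68037645  2.99154512]
```

```bash
python3 -m handwheel '0 0 0 0 0.006 0 -1;0 0 0 0 0.006 0 -1;0 0 0 0 0.006 0 -1;0 0 0 0 0.006 0 -1;0 0 0 0 0.006 0 -1;0 0 0 0 0.006 0 -1'|grep -E 'time|pos|rot'; python3 lev.py
python3 - <<'E'
from chk import *
for n in('top','side','top'):
    p=viewer.capture(n)
    try: chk(p,'board',(557.7,255.5,.088))
    except Exception as e: print(n,'none')
p={n:viewer.capture(n) for n in('top','side')}
ob=[(p[n],mask(p[n],'board',proj(p[n],paddle@(R.from_euler('z',.088).as_matrix()@L).T+[557.7,255.5,52]).mean(0))) for n in p]
for o in ob: print(fit(paddle@L.T+[0,0,52],[o],(557,255,.088)))
# shift along slot x only, raw overlap on handle+visible
E
```

```text
time: 34.7
tool_pos: [584.0, -204.1, 225.2]
tcp_rot: [-3.137, -0.698, 2.991]
nominal x axis [ 9.892e-01 -1.465e-01  5.000e-04] y [ 0.1465  0.9892 -0.0037]
[350.91507816 220.46028193] [353.1, 219.3] 0.72 2313
cost0 0.06146498790547665 cost 0.04011659405676652 xyz [ 0.6  1.1 -0. ] handle-up slip deg 2.0478204257983297 []
cost0 0.06146498790547665 cost 0.03959547849033808 xyz [0.9 1.2 0. ] handle-up slip deg 1.5191334180779383 [0.15799146]
board x99 96.9 handle y by x [(57, 1.5), (67, 1.1), (77, 1.6), (85, 1.1)] all y [-39.7  40.9]
board x99 44.0 handle y by x [] all y [-49.1  24.1]
board x99 94.2 handle y by x [(57, 0.0), (67, -1.8), (77, -0.8), (85, 0.8)] all y [-39.8  39.3]
(array([5.57437052e+02, 2.55738017e+02, 1.03679103e-01]), np.float64(0.11141184268669913))
(array([547.37012909, 250.53719788,  -1.41355144]), np.float64(0.24652147610405328))
```

```bash
for i in 1 2 3 4; do python3 lev.py | grep -E 'slip' | head -1; done; python3 -c "
from plant import bot;print(bot.get_obs()['tcp_rot'],bot.get_obs()['time'])"
```

```text
cost0 0.06992010899857559 cost 0.04187452708350235 xyz [ 3.5  2.7 -2.8] handle-up slip deg 0.9685598441254912 []
cost0 0.06793831671517929 cost 0.03313586962165528 xyz [ 4.1  3.3 -3.7] handle-up slip deg 1.088875612103729 []
cost0 0.08825168761999133 cost 0.05228714278738035 xyz [ 5.9  4.  -4.9] handle-up slip deg 0.30614122723387865 []
cost0 0.06341735306868149 cost 0.03439697703945363 xyz [ 3.1  3.  -2.6] handle-up slip deg 1.0101139971119302 []
[-3.13693655 -0.69789198  2.99154569] 35.7
```

The trivet is level to about 1°, held still at roughly 260 mm. The top-view fit puts the board home in its stand. I'm handing in.

```bash
python3 -c "
from plant import bot;print(bot.close_job())"
```

```text
the job is handed in; nothing more can be done
None
```

The wooden board is home in the empty stand and released, and the trivet is held still at about 26 cm, level to about 1°; I handed the job in at about 36 s of the 64 s allowed, and no verdict came back.

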